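# Zero the kitchen scale and lock its zero screw

## Task

The kitchen scale is empty but its needle reads high: turn the knurled zero knob clockwise until the needle points at the long zero mark at the top of the dial. Then run the loose hex locknut under the knob clockwise, hard down onto its boss, so that the zero is locked with the needle still on the mark. Leave the tumbler, the open drawer and the things in it as they are.

Things in the scene. Friction and masses are not known exactly. Their poses are not given: they have to be found in the camera images.
- knob_center (a point): Centre of the dark round knurled knob of the zero screw: 20 mm in diameter, 22 mm long (11 mm each way from here). z axis: the screw's axis, outwards, leaning 35 degrees from vertical towards the scale's front, roughly to the robot. It turns in place (no travel in or out), 0.06 N m of friction, and stays where left; the nut does not turn with it. Clockwise means as seen looking down on it.
- nut_center (a point): Centre of the steel hex locknut on the 17 mm stem under the knob: 28 mm across flats, 10 mm thick, z axis outwards as the knob's; flats face its x axis and every 60 degrees from it. Clockwise (looking down on it) goes down, 6 mm a turn, 0.04 N m, without turning the knob. Seated, its centre is 27 mm out from the sloping face and 28 mm inwards of the knob's.
- locknut (a joint): How far the locknut is backed off from its seat, in rad: 0 is hard down on the boss, where it stops dead; unscrewing (anticlockwise) counts up. 1 rad is 0.95 mm of gap.
- boss_top (a point): Fixed point: centre of the flat top of the threaded boss on which the nut seats, 23 mm in diameter, 22 mm out of the sloping face (200 mm wide, pitched 35 degrees). Axes as the scale's: x to its back, z up. From the boss's axis the face's lower edge is 32 mm down the slope, the dial's rim (5 mm proud) 22 mm up it; the weighing platform starts some 120 mm up it.
- dial_center (a point): Centre of the round white dial (100 mm in diameter) on the sloping face, straight up the slope from the boss; the needle turns about it, in the plane of the face.
- needle_tip (a point): Tip of the black needle, 40 mm from the dial's centre. It starts 14 to 35 degrees clockwise of the zero mark. Turning the knob clockwise brings it back anticlockwise by half the knob's angle.
- zero_mark (a point): Middle of the zero mark, the long thick tick at the top of the dial, at the same 40 mm from the dial's centre; the other ticks are short and thin.
- scale: The scale: grey housing, sloping front face, 245 mm deep (x), 200 mm wide (y), 138 mm high, with a steel weighing platform over its back part up to 178 mm high (nothing on it, and it does not give). Origin under its middle on the counter, x to its back, z up. It stands firm.
- tumbler: Glass tumbler with a white lid, 76 mm across and 123 mm high, standing on the counter; origin at its foot.
- plate: Red plate, 144 mm across, in the open drawer.
- bowl: Blue bowl, 100 mm across, in the open drawer.
- spoon: Steel spoon, 130 mm long, in the open drawer.
- drawer_middle (a point): Middle of the floor of the open top drawer of a white plastic organiser with three shallow drawers, at the robot's right. The organiser is 300 mm deep, 350 mm wide and 196 mm high; the drawer is slid out 185 mm towards the robot, its floor 137 mm above the counter and its rim 181 mm.

How it is judged:
By the outcome, as a careful person would: the job done as asked, in the order asked, and still so for the second after the job is handed in, with the robot touching nothing.
It also fails if it takes over 48 s, if anything falls off the work surface, if the arm or the gripper's body presses on something with over 40 N, if the wrist force passes 120 N, or if a joint passes its speed limit or range.

## Robot

A 6-joint arm with a two-finger parallel gripper is mounted at the origin on the work surface. World frame = base frame: x ahead of the robot, y to its left, z up, the work surface at z = 0. Lengths are in m, angles in degrees, forces in N, time in s.
With the tool pointing down it reaches from about 0.35 to 0.875 m from the base axis. Payload 4.2 kg.
Tool frame: the origin (TCP) lies midway between the tips of the shut fingers; the grasp point (between the pads) lies 19 mm behind it; z points along the fingers, y is the direction in which the jaws open and shut (so a half turn about z gives the same grasp; the last joint's range is limited). The gripper opens to 87 mm and grips with 3 to 60 N. Pads are 19 mm wide; open, the fingers measure 117 mm over their backs; the gripper's body (75 mm by 190 mm) begins 51 mm behind the grasp point.
Start: joints at [90.046, 22.042, 0.453, 0, -68.411, -14.817], TCP at [0.159, 0.604, 0.223] pointing down, gripper open.
Joint ranges: [-179.83, 179.83], [-69.29, 118.12], [-61.27, 80.66], [-181.25, 117.63], [-171.15, -9.14], [-177.46, 177.46]. Speed limits (degrees/s): [159.86, 159.86, 180, 180, 180, 180].

## Interface

Orientations are given as a 3x3 rotation matrix whose columns are the frame's x, y, z axes.
In Python, from station import r gives the robot as it stands.
- The arm moves only by the tool play_rows, never from a script. Its argument "commands" is a list that holds one entry, the list of rows, each a list of 7 numbers: the shift along the world's x, y, z in m, then the turn, a rotation vector about the world's x, y, z in rad, then the closure, from 0 (fully open) to 1 (shut). A call has 1 to 5 rows; each row is the pose to reach, as a shift and turn from the pose commanded when the call began; what a row does not reach only later rows make up. A row lasts 1/10 s, in which the tool goes at most 50 mm and 8.59 degrees, less where a joint would pass 70% of its speed; a pose out of reach is approached as far as the arm can. A call with a gripper value outside its range is refused whole. The fingers move at their own pace and stop on an object; the grip force is fixed at half the most. Time passes only in rows, so rows that repeat a pose let the fingers close. It gives the time, the measured TCP pose, the force and the opening at its end, in the units of the state.
- r.sense(): the state, without advancing time (a new reading comes with each control period).
- r.capture(name): name is "scene" or "top" or "wrist"; returns a dict with "image" (480x640x3 uint8, red, green, blue), "range_z" (480x640 float32, m along the optical axis (not along the pixel's ray), 0 where there is no reading), "intrinsics" (3x3 intrinsics, pixels), "extrinsics" (4x4, takes a point from camera to world coordinates); the wrist camera has in their place "mount" (4x4, takes a point from camera to tool coordinates, whose origin is the TCP and whose axes are the flange's). Camera axes: x right, y up, looking along -z (the intrinsics and any distortion apply to the point x, -y, -z); pixel columns grow to the right and rows downward; lengths in m; the calibration is good to about 2 mm. A picture is of the moment at which its call begins: read the wrist's pose just before it.
- r.finish_job(): hands the job in, once; it reports no verdict.
The state is a dict: "time_s": time; "joints": joint angles; "joint_velocities": joint speeds; "effort": joint torques, N m; "tcp_pos": TCP position; "ee_rot": TCP orientation; "wrist_force": force on the tool from outside, world axes, zero at the start; "moment": the same for the moment, N m; "gripper_width": opening from 0.0 (shut) to 1.0 (fully open).
Only numpy, scipy, OpenCV 4.12 (cv2) and the standard library are available. Lean on these libraries where they do the work, as an engineer would, in place of code of your own. Each camera call takes 0.05 s, during which the arm holds its last target. There are 200 camera calls.

## Working session

There is one attempt and no reset: what is moved stays moved. The work goes in short steps, Python scripts to look and compute and a tool call to move; the robot and the scene stay as the last step left them, time stands still between calls to the robot, and variables do not carry over. Pictures are saved under pics/ and viewed, about 8 in all and at most 12, crops included, and the job is handed in when it is done.

Besides the shell and the picture viewer there is one more tool, called as a command line: name --argument value ..., lists and objects as JSON in quotes. play_rows: Moves the arm, as the interface text tells. Its arguments: {"type":"object","properties":{"commands":{"type":"array","items":{"type":"array","items":{"type":"array","items":{"type":"number"}}}}},"required":["commands"]}

```bash
ls; mkdir -p pics; python3 - <<'E'
from station import r
import cv2,numpy as np
s=r.sense();print(s)
for n in("scene","top"):
    c=r.capture(n);np.savez(f"{n}.npz",**c);cv2.imwrite(f"pics/{n}.png",c["image"][:,:,::-1]);print(c["intrinsics"],c["extrinsics"],[k for k in c])
E
```

```text
pics
{'time_s': 0.0, 'joints': array([ 9.00460803e+01,  2.20919302e+01,  3.79409736e-01, -3.07722481e-02,
       -6.84113884e+01, -1.48187496e+01]), 'joint_velocities': array([ 0.05502423,  0.07251436, -0.00098249, -0.03546904, -0.03117467,
       -0.03712936]), 'effort': array([ 1.70469439e-04, -3.90667892e+01,  1.87401706e+01,  4.21974108e+00,
        1.09304750e-02, -2.01899938e-04]), 'tcp_pos': array([0.1591614 , 0.6037631 , 0.22144015]), 'ee_rot': array([[ 9.66894602e-01, -2.55175588e-01, -4.97661461e-04],
       [-2.55176064e-01, -9.66892185e-01, -2.16296865e-03],
       [ 7.07518191e-05,  2.21835400e-03, -9.99997537e-01]]), 'wrist_force': array([ 0.37505451, -0.30903591,  0.3713885 ]), 'moment': array([-0.00354542,  0.03604464, -0.04472986]), 'gripper_width': 1.0014093353419649}
[[602.71805983   0.         327.35838323]
 [  0.         602.71805983 241.31666705]
 [  0.           0.           1.        ]] [[ 0.78519583 -0.45644779  0.41847691  1.2744821 ]
 [ 0.61900992  0.59726523 -0.51000094 -0.82627028]
 [-0.01715291  0.65949197  0.75151588  1.27132355]
 [ 0.          0.          0.          1.        ]] ['image', 'range_z', 'intrinsics', 'extrinsics']
[[477.7838405    0.         321.72359065]
 [  0.         477.7838405  235.81550696]
 [  0.           0.           1.        ]] [[-0.01144759  0.99565235 -0.09244109  0.48907822]
 [-0.99992172 -0.01186537 -0.00397112 -0.03845453]
 [-0.0050507   0.09238839  0.99571024  1.1900511 ]
 [ 0.          0.          0.          1.        ]] ['image', 'range_z', 'intrinsics', 'extrinsics']
```

View pics/scene.png

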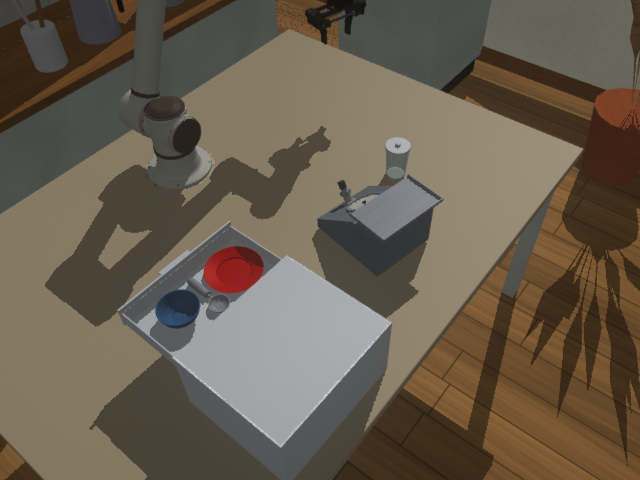

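View pics/top.png

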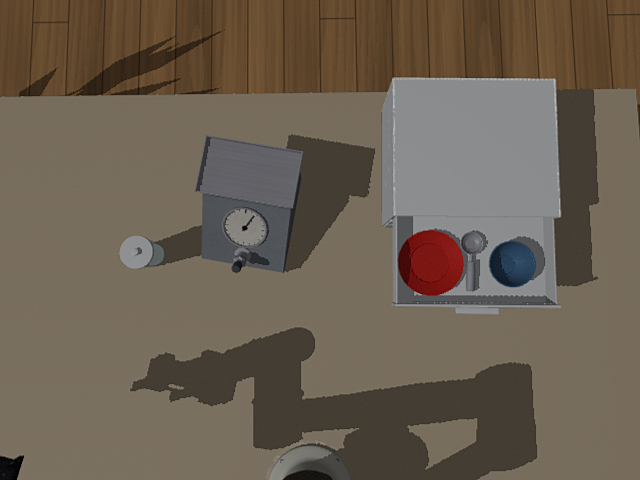

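The scene view shows the scale at about (380,220), with the tumbler behind it at (397,158) and the drawer at the robot's right. In the top view the dial is at (245,227), the knob at about (238,264) and the tumbler at (138,252). The needle points to the upper right.

```bash
cat > h.py <<'E'
import numpy as np
def pts(c,E,us,vs):
    K=c["intrinsics"];us=np.atleast_1d(us);vs=np.atleast_1d(vs)
    z=c["range_z"][vs.astype(int),us.astype(int)]
    p=np.c_[(us-K[0,2])/K[0,0]*z,-(vs-K[1,2])/K[1,1]*z,-z,np.ones(len(z))]
    return (p@E.T)[:,:3]
E
python3 - <<'E'
from h import *
import cv2
c=np.load("top.npz");E=c["extrinsics"]
vv,uu=np.mgrid[120:290,100:330];P=pts(c,E,uu.ravel(),vv.ravel()).reshape(170,230,3)
def at(u,v):return P[v-120,u-100].round(4)
for q in [(245,227),(238,264),(237,268),(240,259),(242,253),(210,250),(280,262),(210,205),(138,252)]:print(q,at(*q))
# slope plane fit
m=np.zeros((170,230),bool)
m[200-120:262-120,207-100:220-100]=1;m[215-120:262-120,272-100:288-100]=1
Q=P[m];n=None
for i in range(4):
    cen=np.median(Q,0);u,s,vt=np.linalg.svd(Q-Q.mean(0),full_matrices=0);n=vt[2]*np.sign(vt[2,2]);d=(Q-Q.mean(0))@n;Q=Q[abs(d)<max(.002,2*d.std())]
print("n",n,np.degrees(np.arccos(n[2])),len(Q),d.std(),"yaw of x",np.degrees(np.arctan2(-n[1],-n[0])),Q.mean(0))
h=(P-Q.mean(0))@n
k=(h>.03)&(P[...,0]<.47)&(abs(P[...,1]-.13)<.06)
print(k.sum(),P[k][h[k].argsort()][-8:],h[k].max())
s=c["image"][170:290,180:320];cv2.imwrite("pics/topc.png",cv2.resize(s,None,fx=5,fy=5,interpolation=3)[:,:,::-1])
E
```

```text
(245, 227) [0.612  0.1408 0.1066]
(238, 264) [0.5276 0.1554 0.1122]
(237, 268) [0.5186 0.1575 0.1129]
(240, 259) [0.5395 0.1537 0.0965]
(242, 253) [0.5542 0.1521 0.0791]
(210, 250) [0.5637 0.2326 0.055 ]
(280, 262) [0.5331 0.0658 0.0561]
(210, 205) [0.6606 0.2167 0.1258]
(138, 252) [0.557  0.3801 0.1169]
n [-0.56542022  0.1050464   0.81808632] 35.10631625279541 1394 0.0017014458391762931 yaw of x -10.524681608466112 [0.59920261 0.14595096 0.0912391 ]Traceback (most recent call last):
  File "<stdin>", line 16, in <module>
    return umr_maximum(a, axis, None, out, keepdims, initial, where)
ValueError: zero-size array to reduction operation maximum which has no identity
```

play_rows --commands '[[[0.025,-0.036,0,-0.0124,-0.0667,0,0],[0.05,-0.072,0,-0.0248,-0.1335,0,0],[0.075,-0.108,0,-0.0372,-0.2002,0,0],[0.1,-0.145,0,-0.0496,-0.267,0,0],[0.125,-0.18,0,-0.062,-0.3337,0,0]]]'

```text
time_s: 0.6
tcp_pos: [0.2849, 0.4226, 0.2223]
ee_rot: [[0.91, -0.25, 0.329], [-0.244, -0.968, -0.062], [0.334, -0.024, -0.942]]
wrist_force: [0.8, -0.2, 0.8]
gripper_width: 0.999
```

play_rows --commands '[[[0.025,-0.036,0,-0.0124,-0.0667,0,0],[0.05,-0.072,0,-0.0248,-0.1335,0,0],[0.075,-0.108,0,-0.0372,-0.2002,0,0],[0.1,-0.145,0,-0.0496,-0.267,0,0],[0.125,-0.18,-0.005,-0.0496,-0.267,0,0]]]'

```text
time_s: 1.1
tcp_pos: [0.4086, 0.2424, 0.2165]
ee_rot: [[0.79, -0.239, 0.564], [-0.218, -0.97, -0.105], [0.573, -0.04, -0.819]]
wrist_force: [1.2, 0.3, 0.4]
gripper_width: 0.996
```

play_rows --commands '[[[0.025,-0.037,-0.005,0,0,0,0],[0.043,-0.074,-0.005,0,0,0,0],[0.043,-0.074,-0.005,0,0,0,0]]]'

```text
time_s: 1.4
tcp_pos: [0.4528, 0.1635, 0.2115]
ee_rot: [[0.788, -0.253, 0.561], [-0.23, -0.967, -0.113], [0.571, -0.04, -0.82]]
wrist_force: [0.0, 0.2, 0.8]
gripper_width: 1.006
```

```bash
cat >> h.py <<'E'
n=np.array([-.5654,.1050,.8181]);n/=np.linalg.norm(n)
def look(name,crop=None,f=1):
    from station import r
    import cv2
    s=r.sense();c=r.capture("wrist");T=np.eye(4);T[:3,:3]=s["ee_rot"];T[:3,3]=s["tcp_pos"]
    c["E"]=T@c["mount"];np.savez(name+".npz",**c)
    im=c["image"]
    if crop:im=im[crop[1]:crop[3],crop[0]:crop[2]]
    cv2.imwrite(f"pics/{name}.png",cv2.resize(im,None,fx=f,fy=f,interpolation=3)[:,:,::-1])
    print(s["time_s"],"J",s["joints"].round(1),"tcp",s["tcp_pos"].round(4),"F",s["wrist_force"].round(1),"w",s["gripper_width"].round(3));return s,c
E
python3 - <<'E'
from h import *
s,c=look("w1");print(s["ee_rot"].round(4));print(c["mount"].round(3),c["intrinsics"].round(1))
E
```

```text
Traceback (most recent call last):
  File "h.py", line 16, in look
    print(s["time_s"],"J",s["joints"].round(1),"tcp",s["tcp_pos"].round(4),"F",s["wrist_force"].round(1),"w",s["gripper_width"].round(3));return s,c
                                                                                                             ^^^^^^^^^^^^^^^^^^^^^^^^
AttributeError: 'float' object has no attribute 'round'
```

View pics/w1.png

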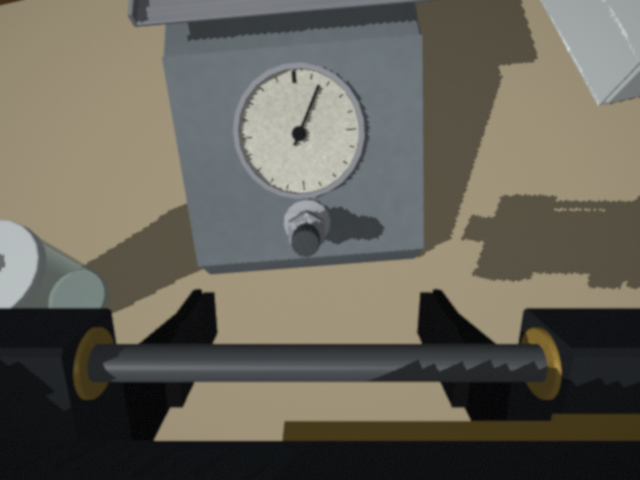

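The wrist view shows the dial at (299,131), the zero mark at (294,75), the needle tip at about (319,87), and the knob at (306,238) with the nut under it. I'll measure on the dial plane next.

```bash
sed -i 's/s\["gripper_width"\].round(3)/round(s["gripper_width"],3)/' h.py
cat >> h.py <<'E'
def ray(c,u,v):
    K=c["intrinsics"];E=c["E"];d=np.array([(u-K[0,2])/K[0,0],-(v-K[1,2])/K[1,1],-1]);d=E[:3,:3]@d;return E[:3,3],d
def hit(c,u,v,p0,nn):
    o,d=ray(c,u,v);return o+d*((p0-o)@nn)/(d@nn)
def proj(c,P):
    K=c["intrinsics"];q=np.linalg.inv(c["E"])@np.r_[P,1];return np.array([K[0,2]-K[0,0]*q[0]/q[2],K[1,2]+K[1,1]*q[1]/q[2]])
E
python3 - <<'E'
from h import *
import cv2
from station import r
s=r.sense();print(s["joints"].round(1),s["ee_rot"].round(3).tolist())
c=dict(np.load("w1.npz"));E=c["E"];print(c["mount"].round(3).tolist(),c["intrinsics"].round(1).tolist())
vv,uu=np.mgrid[0:480,0:640];P=pts(c,E,uu.ravel(),vv.ravel()).reshape(480,640,3)
m=np.zeros((480,640),bool);m[70:240,195:228]=1;m[70:240,385:415]=1
Q=P[m]
for i in range(4):
    u_,s_,vt=np.linalg.svd(Q-Q.mean(0),full_matrices=0);nn=vt[2]*np.sign(vt[2,2]);d=(Q-Q.mean(0))@nn;Q=Q[abs(d)<max(.002,2*d.std())]
print("n",nn,np.degrees(np.arccos(nn[2])),d.std(),"yaw",np.degrees(np.arctan2(-nn[1],-nn[0])))
x=np.array([-nn[0],-nn[1],0]);x/=np.linalg.norm(x);y=np.cross([0,0,1],x);up=np.cross(y,nn)*-1
up=up if up[2]>0 else -up
p0=Q.mean(0)
g=cv2.cvtColor(c["image"],cv2.COLOR_RGB2HSV);w=((g[...,2]>150)).astype(np.uint8);w[:, :230]=0;w[:,372:]=0;w[:60]=0;w[200:]=0
cs,_=cv2.findContours(w,cv2.RETR_EXTERNAL,cv2.CHAIN_APPROX_NONE);k=cv2.convexHull(max(cs,key=cv2.contourArea));e=cv2.fitEllipse(k);print("ell",e)
for off in(0,.003,.005):
    D=hit(c,*e[0],p0+off*nn,nn)
    for nm,px in(("needle",(319,87)),("zero",(294.3,76))):
        a=hit(c,*px,p0+off*nn,nn)-D;print(off,nm,np.linalg.norm(a),np.degrees(np.arctan2(-a@y,a@up)))
    print("D",D, np.linalg.norm(hit(c,e[0][0]+e[1][0]/2,e[0][1],p0+off*nn,nn)-D))
h=(P-p0)@nn
k=(h>.06)&(h<.069)&(np.linalg.norm(P-[.52,.157,.11],axis=-1)<.04);print("knob top",k.sum(),P[k].mean(0),np.median(h[k]))
D0=hit(c,*e[0],p0,nn);f=D0-.072*up;print("foot",f,"knobtop pred",f+.066*nn,"knob c",f+.055*nn, "px",proj(c,f+.066*nn))
K=P[k]-f;print("lateral knob in slope frame up,y:",(K@up).mean(),(K@y).mean(),(K@up).min(),(K@up).max(),(K@y).min(),(K@y).max())
cv2.imwrite("pics/w1c.png",cv2.resize(c["image"][60:270,230:380],None,fx=4,fy=4,interpolation=3)[:600,:,::-1])
cv2.imwrite("pics/w1c.png",cv2.resize(c["image"][170:270,240:390],None,fx=5,fy=5,interpolation=3)[:,:,::-1])
E
```

```text
[ 46.5  -2.4 -57.3  65.7 -32.  -28.3] [[0.788, -0.249, 0.563], [-0.227, -0.968, -0.109], [0.572, -0.042, -0.819]]
[[0.0, 0.958, 0.287, 0.08], [1.0, -0.001, 0.001, 0.002], [0.001, 0.287, -0.958, -0.162], [0.0, 0.0, 0.0, 1.0]] [[413.5, 0.0, 316.9], [0.0, 413.5, 245.1], [0.0, 0.0, 1.0]]
n [-0.56453616  0.10538457  0.81865317] 35.049802484526076 0.0007267908940382494 yaw -10.573963143631358
ell ((301.1390075683594, 130.8509521484375), (115.91058349609375, 122.5684585571289), 178.15635681152344)
0 needle 0.03616378137835675 28.084410667403393
0 zero 0.041485330736856486 -2.0928896280434586
D [0.61617742 0.13726134 0.10237126] 0.04684731107669593
0.003 needle 0.03585070802417352 28.084410667403436
0.003 zero 0.04112618821502506 -2.092889628043473
D [0.6145154  0.13747542 0.10486213] 0.046441749372299036
0.005 needle 0.03564199245471811 28.084410667403443
0.005 zero 0.04088675986713737 -2.0928896280434355
D [0.61340738 0.13761815 0.10652272] 0.0461713749027011
knob top 649 [0.51937735 0.15773315 0.11306773] 0.06583387180363975
foot [0.55823532 0.14807766 0.0610225 ] knobtop pred [0.52097593 0.15503304 0.11505361] knob c [0.52718583 0.15387381 0.10604843] px [307.78157183 238.6304785 ]
lateral knob in slope frame up,y: -0.0028325543087557256 0.0023609129813702092 -0.013943540719007046 0.006807677269887131 -0.007816314581980252 0.012537136438838997
```

View pics/w1c.png

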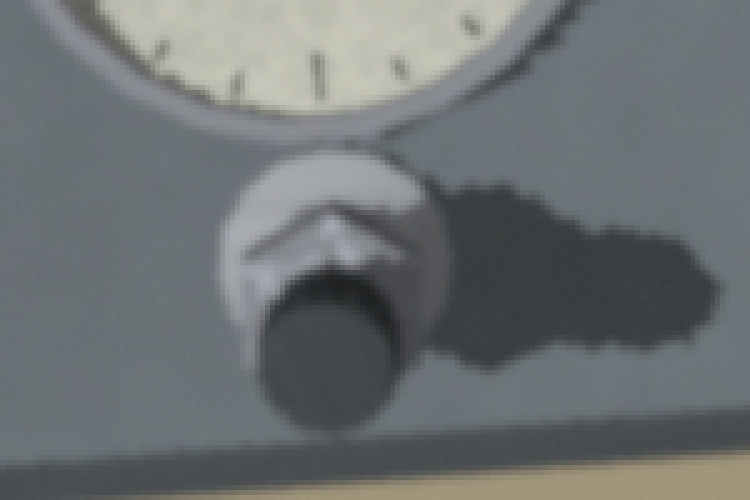

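The crop shows the knob top at about (306,243) full-frame. The hex nut below it has a corner pointing up the slope, so two flats face sideways, along the jaw direction. A wider round base shows under it. The needle is about 30° clockwise of zero, so the knob needs about 60°.

```bash
python3 - <<'E'
from h import *
from station import r
import numpy as np
s=r.sense();print(s["tcp_pos"],s["joints"].round(1))
n=np.array([-.5645,.1054,.8187]);k=np.array([.5256,.1566,.1041])
print("to pre",k+.045*n-s["tcp_pos"],"to grasp",k-.008*n-s["tcp_pos"])
E
```

```text
[0.45274294 0.166525   0.21215573] [ 46.5  -2.4 -57.3  65.7 -32.  -28.3]
to pre [ 0.04745456 -0.005182   -0.07121423] to grasp [ 0.07737306 -0.0107682  -0.11460533]
```

play_rows --commands '[[[0.02,-0.003,-0.03,0,0,0,0.3],[0.04,-0.005,-0.06,0,0,0,0.5],[0.06,-0.008,-0.089,0,0,0,0.5],[0.077,-0.0105,-0.1145,0,0,0,0.5],[0.077,-0.0105,-0.1145,0,0,0,0.5]]]'

```text
time_s: 1.95
tcp_pos: [0.5308, 0.1667, 0.1097]
ee_rot: [[0.798, -0.258, 0.544], [-0.227, -0.966, -0.124], [0.558, -0.025, -0.83]]
wrist_force: [-1.8, 1.7, 0.5]
gripper_width: 0.628
```

```bash
python3 - <<'E'
from h import *
s,c=look("w2")
E
```

```text
1.95 J [ 19.1  13.5 -56.2 117.6 -19.5 -59. ] tcp [0.5308 0.1667 0.1097] F [-1.8  1.7  0.5] w 0.628
```

View pics/w2.png

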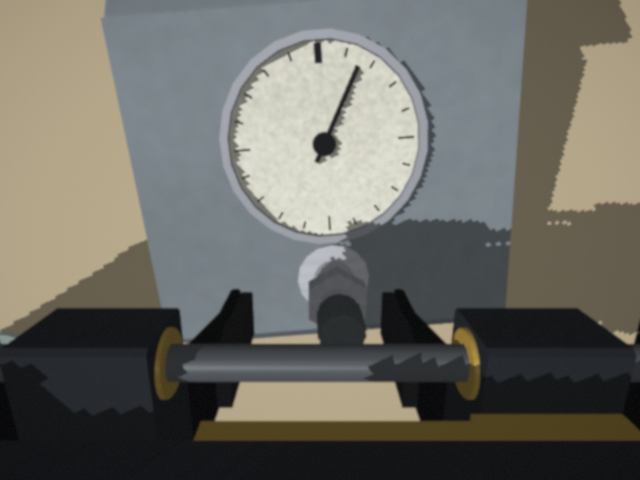

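Joint 4 is sitting at its 117.6° limit, so this arm posture is poor. I'll fit a kinematic model from the poses recorded so far, then choose a better wrist orientation.

```bash
cat > fk.py <<'E'
import numpy as np
from scipy.spatial.transform import Rotation as R
def rots(j,sg=(1,1,-1,1,1,1)):
    j=np.radians(j)*np.array(sg)
    ry=lambda a:R.from_euler('y',a).as_matrix();rx=lambda a:R.from_euler('x',a).as_matrix();rz=lambda a:R.from_euler('z',a).as_matrix()
    A=rz(j[0]);B=A@ry(j[1]);C=B@ry(j[2]);D=C@rx(j[3]);E=D@ry(j[4]);F=E@rx(j[5]);return A,B,C,D,E,F
E
python3 - <<'E'
from fk import *
import itertools
from station import r
s=r.sense()
J=np.array([[90.046,22.042,.453,0,-68.411,-14.817],[46.5,-2.4,-57.3,65.7,-32,-28.3],[19.1,13.5,-56.2,117.6,-19.5,-59.]]);J[2]=s["joints"]
c=np.load("w1.npz");
T1=c["E"]@np.linalg.inv(c["mount"])
Rm=[np.array([[.9669,-.2552,-.0005],[-.2552,-.9669,-.0022],[0,.0022,-1]]),T1[:3,:3],s["ee_rot"]]
best=[]
for sg in itertools.product((1,-1),repeat=5):
    sg=(1,)+sg
    M=[rots(j,sg)[5].T@m for j,m in zip(J,Rm)]
    e=sum(np.linalg.norm(m-M[0]) for m in M[1:]);best.append((e,sg,M[0].round(2).tolist()))
best.sort(key=lambda b:b[0])
for b in best[:4]:print(b)
print(J[2],s["tcp_pos"],s["ee_rot"][:,2])
E
```

```text
(np.float64(0.007577310884696599), (1, 1, -1, -1, -1, -1), [[0.0, -0.0, 1.0], [-1.0, 0.0, -0.0], [-0.0, -1.0, -0.0]])
(np.float64(2.216663778976751), (1, -1, -1, -1, -1, -1), [[-0.18, -0.67, 0.72], [-0.98, 0.07, -0.18], [0.07, -0.74, -0.67]])
(np.float64(2.6295617410886116), (1, 1, -1, -1, -1, 1), [[0.0, -0.0, 1.0], [-0.87, 0.49, 0.0], [-0.49, -0.87, -0.0]])
(np.float64(3.1988821649619537), (1, -1, 1, 1, 1, 1), [[0.0, 0.0, -1.0], [-1.0, 0.0, -0.0], [0.0, 1.0, 0.0]])
[ 19.22109329  13.63234663 -56.05003452 117.52552757 -19.55841982
 -58.91577074] [0.5318063  0.16727286 0.10888558] [ 0.54368279 -0.1248451  -0.82995345]
```

```bash
cat > fit.py <<'E'
from fk import *
from scipy.optimize import least_squares
from station import r
s=r.sense()
J=[[90.046,22.06,.42,0,-68.411,-14.817],[46.5,-2.4,-57.3,65.7,-32,-28.3],s["joints"]]
P=[[.1591,.6038,.2222],[.45274,.16652,.21216],s["tcp_pos"]]
sg=(1,1,-1,-1,-1,-1)
def fk(j,q):
    A,B,C,D,E,F=rots(j,sg);a,d,l,cx,cz,ez,ex=q
    return A@[a,0,d]+B@[0,0,l]+C@[cx,0,cz]+E@[ex,0,ez]
best=None
for i in range(20):
    o=least_squares(lambda q:np.r_[np.concatenate([fk(j,q)-p for j,p in zip(J,P)])/.001,(q-[0,.3,.35,.35,0,0,.3])*.3],np.random.uniform(-.3,.5,7))
    if best is None or o.cost<best.cost:best=o
print(best.x.round(4),best.fun[:9].round(1))
E
python3 fit.py
```

```text
[-0.14    0.2106  0.7863  0.1637  0.1509  0.2421  0.8039] [-159.6    0.7   -7.    -6.6   11.4   22.     2.   -19.6  -15. ]
```

play_rows --commands '[[[-0.02,0.003,0.03,0,0,0,0.5],[-0.04,0.005,0.06,0,0,0,0.5],[-0.06,0.008,0.09,0,0,0,0.5],[-0.08,0.01,0.12,0,0,0,0.5],[-0.08,0.01,0.12,0,0,0,0.5]]]'

```text
time_s: 2.5
tcp_pos: [0.4479, 0.1797, 0.2329]
ee_rot: [[0.799, -0.249, 0.547], [-0.221, -0.968, -0.119], [0.559, -0.025, -0.829]]
wrist_force: [1.4, 0.7, 2.4]
gripper_width: 0.503
```

```bash
python3 - <<'E'
from station import r
s=r.sense();print(s["joints"].tolist(),s["tcp_pos"].tolist())
E
```

```text
[52.602078836217274, -3.066122573556882, -52.91287195570982, 55.15826041849433, -38.147033089357535, -21.60496135919838] [0.44786359210193083, 0.1797031620619651, 0.2329256811891804]
```

play_rows --commands '[[[0,0,0.03,0.0,0.12,0,0.5],[0,0,0.06,0,0.24,0,0.5],[0,0,0.09,0,0.36,0,0.5],[0,0,0.1,0,0.48,0,0.5],[0,0,0.1,0,0.6,0,0.5]]]'

```text
time_s: 3.0
tcp_pos: [0.4492, 0.1816, 0.337]
ee_rot: [[0.976, -0.217, -0.003], [-0.216, -0.97, -0.114], [0.022, 0.112, -0.993]]
wrist_force: [0.7, 0.2, -0.7]
gripper_width: 0.5
```

```bash
python3 - <<'E'
from station import r
s=r.sense();print(s["joints"].tolist(),s["tcp_pos"].tolist())
E
```

```text
[44.28656725594503, 6.022378510001575, -6.774747479431946, 4.598091371894363, -81.92985145861756, 32.344140345160206] [0.44918763271236467, 0.1816481324566387, 0.3369787425124864]
```

play_rows --commands '[[[0.0,0,0,0,0,0.14,0.5],[0.0,0,0,0,0,0.28,0.5],[0.0,0,0,0,0,0.42,0.5],[0,0,0,0,0,0.56,0.5],[0,0,0,0,0,0.56,0.5]]]'

```text
time_s: 3.5
tcp_pos: [0.4483, 0.1791, 0.3323]
ee_rot: [[0.943, 0.327, 0.061], [0.332, -0.937, -0.106], [0.023, 0.12, -0.993]]
wrist_force: [-0.3, -0.3, 0.6]
gripper_width: 0.505
```

```bash
python3 - <<'E'
from station import r
s=r.sense();print(s["time_s"],s["joints"].tolist(),s["tcp_pos"].tolist())
E
```

```text
3.5 [45.555643949146656, 3.9405387905215705, -10.653095708693819, 6.91483871289213, -77.39031517340014, 62.12131292595076] [0.44831650162731984, 0.17912050955053227, 0.33233216403070226]
```

```bash
cat > fit.py <<'E'
from fk import *
from scipy.optimize import least_squares
J=[[90.046,22.06,.42,0,-68.411,-14.817],[46.5,-2.4,-57.3,65.7,-32,-28.3],[19.22109329,13.63234663,-56.05003452,117.52552757,-19.55841982,-58.91577074],
[52.602,-3.066,-52.913,55.158,-38.147,-21.605],[44.2866,6.0224,-6.7747,4.598,-81.93,32.344],[45.5556,3.9405,-10.6531,6.9148,-77.3903,62.1213]]
P=[[.1591,.6038,.2222],[.45274,.16652,.21216],[.5318,.16727,.10889],[.44786,.1797,.23293],[.44919,.18165,.33698],[.44832,.17912,.33233]]
sg=(1,1,-1,-1,-1,-1)
def fk(j,q):
    A,B,C,D,E,F=rots(j,sg);a,d,l,bx,cx,cz,ez,ex,ay,ey=q
    return A@[a,ay,d]+B@[bx,0,l]+C@[cx,0,cz]+E@[ex,ey,ez],F
f=lambda q:np.concatenate([fk(j,q)[0]-p for j,p in zip(J,P)])/.001
best=None
for i in range(20):
    o=least_squares(f,np.random.uniform(-.3,.5,10))
    if best is None or o.cost<best.cost:best=o
if __name__=="__main__":print(best.x.round(4).tolist(),f(best.x).round(1))
np.save("q.npy",best.x)
E
python3 fit.py
```

```text
[0.0004, 0.1611, 0.5643, -0.0004, 0.4224, -0.0003, -0.0005, 0.306, 0.0002, -0.16] [ 0.2  0.  -0.   0.2  0.1  0.2 -0.1 -0.  -0.  -0.1 -0.1 -0.2 -0.1  0.1
  0.  -0.1  0.  -0. ]
```

The model fits to 0.2 mm, and J6 alone spins the tool about its axis. I'll enumerate the J1–J5 solutions along the approach.

```bash
cat > ik.py <<'E'
from fit import fk
import numpy as np
from scipy.optimize import least_squares
q=np.load("q.npy")
lo=np.array([-179.8,-69.2,-61.2,-181.2,-171.1])+1;hi=np.array([179.8,118.1,80.6,117.6,-9.2])-1
def sols(p,z,N=60,seed=0):
    rng=np.random.default_rng(seed);out=[]
    for i in range(N):
        def f(x):
            P,F=fk(np.r_[x,0],q);return np.r_[(P-p)*10,F[:,0]-z]
        o=least_squares(f,rng.uniform(lo,hi),bounds=(lo,hi))
        e=f(o.x)
        if np.linalg.norm(e)<1e-3 and not any(np.abs(o.x-s).max()<1 for s in out):out.append(o.x)
    return out
E
cat > t.py <<'E'
from ik import *
n=np.array([-.5645,.1054,.8187]);n/=np.linalg.norm(n);k=np.array([.5256,.1566,.1041])
for h in (.13,.045,-.008,-.036):
    print(h,[s.round(1).tolist() for s in sols(k+h*n,-n)])
# tilt options at knob/nut
y=np.array([.183,.983,0]);u=np.cross(y,n)
for ty in(-30,-15,0,15,30):
  for tx in(-20,-10,0,10,20):
    z=-n+np.tan(np.radians(ty))*y+np.tan(np.radians(tx))*u;z/=np.linalg.norm(z)
    S=sols(k-.008*n,z,15)
    if S:print(ty,tx,[s.round(0).tolist() for s in S])
E
python3 t.py
```

```text
0.13 [[46.6, -2.2, -57.5, 66.5, -31.8]]
0.045 [[21.6, 7.4, -59.3, 111.9, -19.2]]
-0.008 []
-0.036 []
-30 -20 [[46.0, 27.0, -29.0, 33.0, -56.0]]
-30 -10 [[48.0, 27.0, -37.0, 46.0, -53.0]]
-30 0 [[48.0, 26.0, -44.0, 60.0, -52.0]]
-30 10 [[47.0, 27.0, -50.0, 74.0, -55.0]]
-30 20 [[46.0, 29.0, -54.0, 86.0, -60.0]]
-15 -20 [[42.0, 21.0, -35.0, 32.0, -41.0]]
-15 -10 [[42.0, 19.0, -46.0, 56.0, -35.0]]
-15 0 [[37.0, 19.0, -54.0, 84.0, -36.0]]
-15 10 [[33.0, 20.0, -58.0, 105.0, -43.0]]
0 -20 [[38.0, 17.0, -38.0, 25.0, -27.0]]
0 -10 [[25.0, 14.0, -54.0, 86.0, -14.0]]
15 -20 [[33.0, 15.0, -34.0, -0.0, -20.0]]
15 10 [[-2.0, 14.0, -40.0, -142.0, -14.0]]
15 20 [[-6.0, 21.0, -55.0, -165.0, -43.0]]
30 -20 [[20.0, 16.0, -24.0, -38.0, -28.0]]
30 -10 [[20.0, 14.0, -27.0, -48.0, -19.0]]
30 0 [[14.0, 14.0, -28.0, -70.0, -15.0]]
30 10 [[-1.0, 16.0, -33.0, -107.0, -24.0]]
30 20 [[-12.0, 22.0, -45.0, -133.0, -42.0]]
```

```bash
cat > t2.py <<'E'
from ik import *
import sys
n=np.array([-.5645,.1054,.8187]);n/=np.linalg.norm(n);y=np.array([.1835,.983,0]);u=np.cross(y,n);u/=np.linalg.norm(u);y=np.cross(n,u)
k=np.array([.5256,.1566,.1041])
def zdir(th,al):
    a=np.radians(al);t=np.radians(th);return -np.cos(t)*n-np.sin(t)*(np.cos(a)*u+np.sin(a)*y)
M=np.array([[0,0,1],[-1,0,0],[0,-1,0.]])
def j6(x,al):
    P,F=fk(np.r_[x,0],q);Rt=F@M; a=np.radians(al);w=-np.sin(a)*u+np.cos(a)*y  # wanted jaw axis
    # tool turn by +phi about tool z = j6 -phi
    phi=np.degrees(np.arctan2(-(w@Rt[:,0]),w@Rt[:,1]));return -phi
if __name__=="__main__":
  for th in (20,30,40):
    for nm,c in(("knob",k),("nut",k-.025*n)):
      for al in range(-180,180,20):
        z=zdir(th,al);S=sols(c+.007*z,z,12)
        if S:print(th,nm,al,[s.round(0).tolist()+[round(j6(s,al))] for s in S])
E
time python3 t2.py
```

```text
20 knob -140 [[-4.0, 18.0, -52.0, -165.0, -32.0, -69]]
20 knob -120 [[1.0, 14.0, -36.0, -130.0, -12.0, -89]]
20 knob -20 [[36.0, 15.0, -40.0, 21.0, -20.0, -174]]
20 knob 0 [[38.0, 17.0, -39.0, 26.0, -27.0, -161]]
20 knob 20 [[40.0, 18.0, -39.0, 33.0, -32.0, -151]]
20 knob 40 [[42.0, 19.0, -41.0, 42.0, -36.0, -142]]
20 knob 60 [[43.0, 20.0, -44.0, 53.0, -38.0, -135]]
20 knob 80 [[43.0, 21.0, -49.0, 66.0, -40.0, -129]]
20 knob 100 [[41.0, 21.0, -53.0, 82.0, -43.0, -123]]
20 knob 120 [[36.0, 21.0, -57.0, 99.0, -45.0, -117]]
20 nut -140 [[-5.0, 22.0, -51.0, -166.0, -36.0, -67]]
20 nut -120 [[-3.0, 18.0, -39.0, -139.0, -19.0, -76]]
20 nut -20 [[35.0, 18.0, -41.0, 24.0, -16.0, -176]]
20 nut 0 [[37.0, 19.0, -39.0, 28.0, -24.0, -162]]
20 nut 20 [[38.0, 21.0, -39.0, 36.0, -29.0, -153]]
20 nut 40 [[40.0, 22.0, -42.0, 46.0, -33.0, -145]]
20 nut 60 [[41.0, 23.0, -45.0, 58.0, -36.0, -138]]
20 nut 80 [[40.0, 23.0, -49.0, 72.0, -39.0, -133]]
20 nut 100 [[37.0, 24.0, -53.0, 88.0, -42.0, -127]]
20 nut 120 [[33.0, 24.0, -57.0, 105.0, -45.0, -120]]
30 knob -140 [[-9.0, 24.0, -55.0, -157.0, -51.0, -70]]
[... 2395 characters left out ...]
6.0, 22.0, -30.0, -102.0, -37.0, -93]]
40 nut -80 [[5.0, 20.0, -23.0, -73.0, -33.0, -113]]
40 nut -60 [[13.0, 21.0, -19.0, -49.0, -35.0, -126]]
40 nut -40 [[20.0, 22.0, -17.0, -31.0, -41.0, -130]]
40 nut -20 [[25.0, 24.0, -15.0, -17.0, -47.0, -131]]
40 nut 0 [[31.0, 26.0, -14.0, -4.0, -53.0, -129]]
40 nut 20 [[36.0, 29.0, -16.0, 8.0, -57.0, -125]]
40 nut 40 [[41.0, 31.0, -20.0, 19.0, -59.0, -122]]
40 nut 60 [[45.0, 32.0, -25.0, 32.0, -60.0, -119]]
40 nut 80 [[48.0, 33.0, -33.0, 46.0, -60.0, -118]]
40 nut 100 [[49.0, 34.0, -42.0, 63.0, -61.0, -119]]
40 nut 120 [[47.0, 35.0, -51.0, 82.0, -64.0, -119]]
40 nut 140 [[41.0, 36.0, -59.0, 104.0, -71.0, -118]]
real	1m8.020s
user	1m4.743s
sys	0m0.266s
```

play_rows --commands '[[[0,0,0,0,0,0,0.5],[0,0,0,0,0,0,0.5]]]'

```text
time_s: 3.7
tcp_pos: [0.4493, 0.1785, 0.3321]
ee_rot: [[0.944, 0.323, 0.06], [0.328, -0.939, -0.106], [0.022, 0.12, -0.992]]
wrist_force: [-0.4, -0.2, 0.1]
gripper_width: 0.497
```

```bash
cat > plan.py <<'E'
from t2 import *
from scipy.spatial.transform import Rotation as R, Slerp
import json
def pose(c,th,al,ins):      # tool z through c, TCP ins beyond c
    z=zdir(th,al);a=np.radians(al);w=-(-np.sin(a)*u+np.cos(a)*y);return c+ins*z,np.c_[np.cross(w,z),w,z]
def save(p,Rm):np.savez("cmd.npz",p=p,R=Rm)
def load():
    d=np.load("cmd.npz");return d["p"],d["R"]
def emit(wps,g,hold=0,step=.14,lin=.045):
    """wps: poses; prints calls of <=5 rows; returns nothing but updates cmd file (assumes all sent)"""
    p,Rm=load();seq=[]
    P,Q=p,Rm
    for (tp,tR) in wps:
        dR=R.from_matrix(tR@Q.T).as_rotvec();N=max(1,int(np.ceil(max(np.linalg.norm(dR)/step,np.linalg.norm(tp-P)/lin))))
        for i in range(1,N+1):seq.append((P+(tp-P)*i/N,R.from_rotvec(dR*i/N).as_matrix()@Q))
        P,Q=tp,tR
    seq+= [seq[-1]]*hold
    for i in range(0,len(seq),5):
        rows=[]
        for a,b in seq[i:i+5]:
            rows.append([round(float(v),4) for v in a-p]+[round(float(v),3) for v in R.from_matrix(b@Rm.T).as_rotvec()]+[g])
        print(json.dumps([rows]))
        p=p+rows[-1][:3];Rm=R.from_rotvec(rows[-1][3:6]).as_matrix()@Rm
    save(p,Rm)
E
python3 - <<'E'
from plan import *
from station import r
s=r.sense();save(s["tcp_pos"],s["ee_rot"]);print(s["joints"].round(1),s["tcp_pos"])
emit([pose(k,35,30,-.06)],.5,hold=1)
E
```

```text
[ 45.4   4.  -10.6   6.9 -77.4  62. ] [0.44925868 0.17848795 0.33212563]
[[[0.0151, -0.0009, -0.0341, -0.038, 0.007, -0.018, 0.5], [0.0303, -0.0017, -0.0683, -0.075, 0.013, -0.037, 0.5], [0.0454, -0.0026, -0.1024, -0.113, 0.02, -0.055, 0.5], [0.0606, -0.0034, -0.1365, -0.151, 0.026, -0.074, 0.5], [0.0757, -0.0043, -0.1707, -0.188, 0.033, -0.092, 0.5]]]
[[[0.0, 0.0, 0.0, -0.0, -0.0, -0.0, 0.5]]]
```

play_rows --commands '[[[0.0151,-0.0009,-0.0341,-0.038,0.007,-0.018,0.5],[0.0303,-0.0017,-0.0683,-0.075,0.013,-0.037,0.5],[0.0454,-0.0026,-0.1024,-0.113,0.02,-0.055,0.5],[0.0606,-0.0034,-0.1365,-0.151,0.026,-0.074,0.5],[0.0757,-0.0043,-0.1707,-0.188,0.033,-0.092,0.5]]]'

```text
time_s: 4.2
tcp_pos: [0.526, 0.1737, 0.16]
ee_rot: [[0.97, 0.242, 0.01], [0.234, -0.926, -0.295], [-0.063, 0.288, -0.955]]
wrist_force: [0.7, 1.1, -0.1]
gripper_width: 0.496
```

play_rows --commands '[[[0,0,0,0,0,0,0.5],[0,0,0,0,0,0,0.5]]]'

```text
time_s: 4.4
tcp_pos: [0.5254, 0.1735, 0.1607]
ee_rot: [[0.97, 0.244, 0.008], [0.235, -0.926, -0.295], [-0.064, 0.288, -0.955]]
wrist_force: [-0.4, -0.6, -0.1]
gripper_width: 0.5
```

```bash
python3 - <<'E'
from h import *
from plan import load
s,c=look("w3");p,Rm=load();print("cmd-meas",(p-s["tcp_pos"]).round(4),(Rm.T@s["ee_rot"]).round(3).tolist())
E
```

```text
4.4 J [ 42.1  21.8 -16.7  14.5 -63.5  54.2] tcp [0.5254 0.1735 0.1607] F [-0.4 -0.6 -0.1] w 0.5
cmd-meas [-0.0004  0.0007  0.0007] [[1.0, 0.0, -0.002], [-0.0, 1.0, 0.001], [0.002, -0.001, 1.0]]
```

View pics/w3.png

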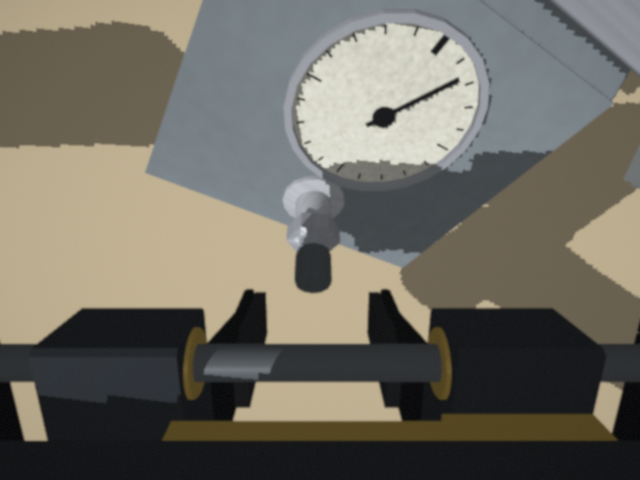

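The tracking is good. The knob is at about (313,268), between the fingers, and the dial and needle are visible. I'll refine the knob axis and estimate the nut height and angle.

```bash
python3 - <<'E'
from h import *
from t2 import n,u,y,k
import cv2
c=dict(np.load("w3.npz"))
for h in(.011,0,-.011):print(h,proj(c,k+h*n).round(1))
P=pts(c,c["E"],*[a.ravel() for a in np.mgrid[240:400,150:310]])  # us, vs
f=k-.055*n
D=P-f;H=D@n;U=D@u;Y=D@y;rad=np.hypot(U,Y)
m=(rad<.035)&(H>.01)&(H<.075)
for lo_ in np.arange(.012,.072,.003):
    q=m&(H>=lo_)&(H<lo_+.003)
    if q.sum()>4:print(round(lo_*1e3),q.sum(),"U",np.percentile(U[q],[2,98]).round(4)*1e3,"Y",np.percentile(Y[q],[2,98]).round(4)*1e3)
im=c["image"][165:300,270:360];cv2.imwrite("pics/w3c.png",cv2.resize(im,None,fx=4.4,fy=4.4,interpolation=3)[:,:,::-1])
# same for w1
c=dict(np.load("w1.npz"))
for h in(.011,0,-.011):print("w1",h,proj(c,k+h*n).round(1))
E
```

```text
0.011 [312.6 283. ]
0 [312.7 266.6]
-0.011 [312.9 251.2]
12 122 U [-4.6 10.6] Y [-7.6 11.2]
15 133 U [-3.2 10.7] Y [-7.  11.1]
18 115 U [-1.5 10.6] Y [-6.4 11.2]
21 45 U [-0.  10.8] Y [-1.1 11.3]
24 74 U [-6.7 14.7] Y [-13.2  14.1]
27 199 U [-6.3 14.8] Y [-13.3  14.2]
30 205 U [-6.9 14.9] Y [-13.9  14.3]
33 582 U [-11.6  14.4] Y [-13.9  14.1]
36 297 U [-10.4  13.5] Y [-12.9  13.7]
39 118 U [-2.3  7.6] Y [-5.7  8.2]
42 68 U [-0.7  8.5] Y [-4.   8.6]
45 117 U [-2.2  9.5] Y [-7.2  9.9]
48 151 U [-4.6  9.6] Y [-7.7 10. ]
51 142 U [-1.7  9.7] Y [-7.6  9.9]
54 150 U [-2.5  9.6] Y [-7.3 10.1]
57 177 U [-4.4  9.9] Y [-7.1 10. ]
60 157 U [-4.   9.5] Y [-6.9 10. ]
63 289 U [-9.2  9.4] Y [-8.6  9.9]
66 427 U [-8.9  8.1] Y [-8.4  8.6]
w1 0.011 [304.8 242.5]
w1 0 [305.1 238.3]
w1 -0.011 [305.4 234.4]
```

View pics/w3c.png

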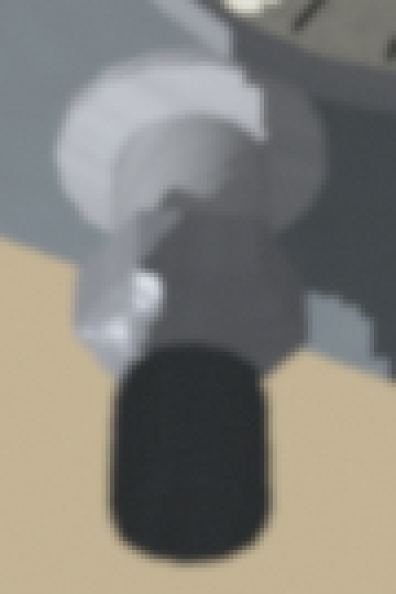

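```bash
python3 - <<'E'
from h import *
from t2 import n,u,y,k
c=dict(np.load("w3.npz"))
P=pts(c,c["E"],*[a.ravel() for a in np.mgrid[240:400,150:310]]);f=k-.055*n
D=P-f;H=D@n;U=D@u;Y=D@y;rad=np.hypot(U,Y)
t=(rad>.0115)&(rad<.0155)&(H>.03)&(H<.042);print(np.histogram(H[t],np.arange(.03,.042,.0005)))
b=(rad>.0115)&(rad<.0155)&(H>.018)&(H<.03);print(np.histogram(H[b],np.arange(.018,.03,.001)))
s=(rad>.0125)&(rad<.0175)&(H>.028)&(H<.034)
res=[]
for ph in range(0,60,2):
    a=np.radians(ph+60*np.arange(6));pr=np.max(np.c_[U[s],Y[s]]@np.array([np.cos(a),np.sin(a)]),1)
    res.append((np.abs(pr-.014).mean()*1e3,ph,np.median(pr)*1e3))
print(s.sum(),[(round(a,2),p,round(m,2)) for a,p,m in sorted(res)[:6]])
E
```

```text
(array([ 27,  31,  32,  27,  39,  35,  30,  31,  34,  34,  80, 155, 102,
        16,   2,   0,   0,   0,   0,   0,   0,   0,   0,   0]), array([0.03  , 0.0305, 0.031 , 0.0315, 0.032 , 0.0325, 0.033 , 0.0335,
       0.034 , 0.0345, 0.035 , 0.0355, 0.036 , 0.0365, 0.037 , 0.0375,
       0.038 , 0.0385, 0.039 , 0.0395, 0.04  , 0.0405, 0.041 , 0.0415,
       0.042 ]))
(array([ 0,  0,  0,  0,  0,  0,  0, 19, 51, 70, 56]), array([0.018, 0.019, 0.02 , 0.021, 0.022, 0.023, 0.024, 0.025, 0.026,
       0.027, 0.028, 0.029]))
386 [(np.float64(0.76), 28, np.float64(13.28)), (np.float64(0.76), 24, np.float64(13.29)), (np.float64(0.76), 30, np.float64(13.3)), (np.float64(0.76), 26, np.float64(13.31)), (np.float64(0.77), 22, np.float64(13.28)), (np.float64(0.78), 20, np.float64(13.28))]
```

The nut top is about 36 mm off the face against 32 mm when seated, so it is backed off about 4 mm, or roughly 4 rad. Its flats are at about 26° from the up-slope direction. I'll approach and grip the knob now.

```bash
python3 - <<'E'
from plan import *
emit([pose(k,35,30,.007)],.5,hold=1)
emit([pose(k,35,30,.007)],1,hold=4)
E
```

```text
[[[0.0004, -0.0098, -0.032, -0.0, -0.0, -0.0, 0.5], [0.0007, -0.0196, -0.064, -0.0, -0.0, -0.0, 0.5], [0.0007, -0.0196, -0.064, -0.0, -0.0, -0.0, 0.5]]]
[[[0.0, -0.0, -0.0, -0.0, -0.0, -0.0, 1], [0.0, -0.0, -0.0, -0.0, -0.0, -0.0, 1], [0.0, -0.0, -0.0, -0.0, -0.0, -0.0, 1], [0.0, -0.0, -0.0, -0.0, -0.0, -0.0, 1], [0.0, -0.0, -0.0, -0.0, -0.0, -0.0, 1]]]
```

play_rows --commands '[[[0.0004,-0.0098,-0.032,0,0,0,0.5],[0.0007,-0.0196,-0.064,0,0,0,0.5],[0.0007,-0.0196,-0.064,0,0,0,0.5]]]'

```text
time_s: 4.75
tcp_pos: [0.5238, 0.1518, 0.0964]
ee_rot: [[0.97, 0.243, 0.005], [0.234, -0.926, -0.296], [-0.067, 0.288, -0.955]]
wrist_force: [-0.6, -0.3, -0.2]
gripper_width: 0.502
```

play_rows --commands '[[[0,0,0,0,0,0,1],[0,0,0,0,0,0,1],[0,0,0,0,0,0,1],[0,0,0,0,0,0,1],[0,0,0,0,0,0,1]]]'

```text
time_s: 5.25
tcp_pos: [0.5266, 0.1568, 0.0985]
ee_rot: [[0.97, 0.244, 0.013], [0.237, -0.928, -0.288], [-0.058, 0.283, -0.957]]
wrist_force: [-4.4, 6.9, 2.7]
gripper_width: 0.223
```

```bash
python3 - <<'E'
from plan import *
A=[pose(k,35,30-10*i,.007) for i in range(1,7)]
emit(A,1,hold=2)
E
```

```text
[[[-0.0001, 0.0003, -0.0001, 0.049, -0.009, -0.071, 1], [-0.0001, 0.0006, -0.0002, 0.098, -0.019, -0.143, 1], [-0.0001, 0.001, -0.0002, 0.147, -0.028, -0.214, 1], [-0.0001, 0.0013, -0.0003, 0.197, -0.037, -0.286, 1], [-0.0001, 0.0017, -0.0003, 0.246, -0.046, -0.357, 1]]]
[[[0.0, 0.0003, -0.0, 0.049, -0.009, -0.072, 1], [0.0001, 0.0006, -0.0, 0.098, -0.019, -0.143, 1], [0.0002, 0.001, 0.0, 0.148, -0.028, -0.215, 1], [0.0004, 0.0013, 0.0001, 0.197, -0.037, -0.286, 1], [0.0005, 0.0016, 0.0001, 0.246, -0.046, -0.358, 1]]]
[[[0.0002, 0.0003, 0.0001, 0.049, -0.009, -0.071, 1], [0.0003, 0.0006, 0.0002, 0.099, -0.019, -0.143, 1], [0.0003, 0.0006, 0.0002, 0.099, -0.019, -0.143, 1], [0.0003, 0.0006, 0.0002, 0.099, -0.019, -0.143, 1]]]
```

play_rows --commands '[[[-0.0001,0.0003,-0.0001,0.049,-0.009,-0.071,1],[-0.0001,0.0006,-0.0002,0.098,-0.019,-0.143,1],[-0.0001,0.001,-0.0002,0.147,-0.028,-0.214,1],[-0.0001,0.0013,-0.0003,0.197,-0.037,-0.286,1],[-0.0001,0.0017,-0.0003,0.246,-0.046,-0.357,1]]]'

```text
time_s: 5.75
tcp_pos: [0.5265, 0.1574, 0.0984]
ee_rot: [[0.993, -0.114, -0.004], [-0.114, -0.992, -0.045], [0.001, 0.045, -0.999]]
wrist_force: [-2.9, 2.6, 0.8]
gripper_width: 0.222
```

play_rows --commands '[[[0.0,0.0003,0,0.049,-0.009,-0.072,1],[0.0001,0.0006,0,0.098,-0.019,-0.143,1],[0.0002,0.001,0.0,0.148,-0.028,-0.215,1],[0.0004,0.0013,0.0001,0.197,-0.037,-0.286,1],[0.0005,0.0016,0.0001,0.246,-0.046,-0.358,1]]]'

```text
time_s: 6.25
tcp_pos: [0.5267, 0.158, 0.0984]
ee_rot: [[0.891, -0.449, 0.066], [-0.453, -0.871, 0.19], [-0.028, -0.199, -0.98]]
wrist_force: [-2.2, 1.1, 1.9]
gripper_width: 0.225
```

play_rows --commands '[[[0.0002,0.0003,0.0001,0.049,-0.009,-0.071,1],[0.0003,0.0006,0.0002,0.099,-0.019,-0.143,1],[0.0003,0.0006,0.0002,0.099,-0.019,-0.143,1],[0.0003,0.0006,0.0002,0.099,-0.019,-0.143,1]]]'

```text
time_s: 6.65
tcp_pos: [0.5268, 0.1582, 0.0984]
ee_rot: [[0.821, -0.56, 0.115], [-0.568, -0.777, 0.27], [-0.062, -0.287, -0.956]]
wrist_force: [-2.9, 1.6, 6.8]
gripper_width: 0.219
```

```bash
python3 - <<'E'
from h import *
from plan import load
s,c=look("w4");p,Rm=load();print("cmd-meas",(p-s["tcp_pos"]).round(4),(Rm.T@s["ee_rot"]).round(3).tolist(),s["moment"])
E
```

```text
6.65 J [ 26.5  18.4 -21.  -17.7 -38.8  41. ] tcp [0.5268 0.1582 0.0984] F [-2.9  1.6  6.8] w 0.219
cmd-meas [-0.0004  0.0003 -0.0009] [[1.0, 0.002, -0.0], [-0.002, 1.0, 0.0], [0.0, -0.0, 1.0]] [0.28492253 1.04384293 0.37430267]
```

View pics/w4.png

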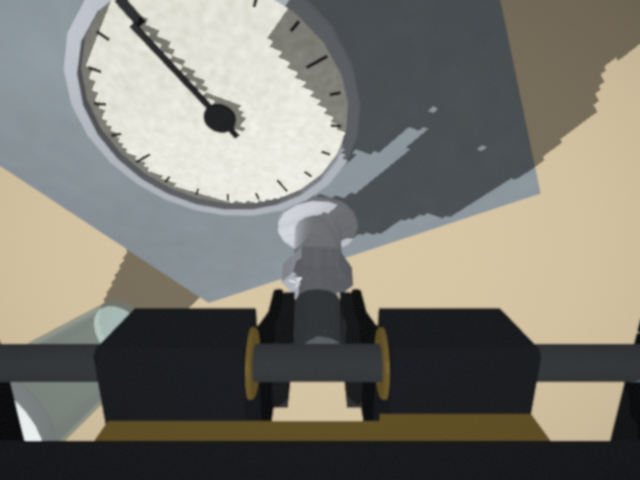

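The needle now lies close to the zero mark at about (131,12). I'll rectify the dial to measure the remaining error.

```bash
cat > dial.py <<'E'
from h import *
from t2 import n,u,y,k
import cv2,sys
def rect(name,hub,S=8,hp=.006):
    c=dict(np.load(name+".npz"));p0=k-.055*n+hp*n
    C=hit(c,*hub,p0,n)
    g=np.array([[-.05,-.05],[.05,-.05],[.05,.05],[-.05,.05]])  # (right=-y, down=-u)
    src=np.float32([proj(c,C-a*y-b*u) for a,b in g]);dst=np.float32([[(a+.05)*1e3*S,(b+.05)*1e3*S] for a,b in g])
    im=cv2.warpPerspective(c["image"],cv2.getPerspectiveTransform(src,dst),(100*S,100*S));return C,im
if __name__=="__main__":
    name=sys.argv[1];hub=eval(sys.argv[2]);S=8
    C,im=rect(name,hub);d=np.linalg.norm(C-(k-.055*n));print("hub rel boss u,y",(C-k)@u,(C-k)@y)
    gr=cv2.cvtColor(im,cv2.COLOR_RGB2GRAY)
    yy,xx=np.mgrid[:800,:800];X=(xx-400)/S;Y=-(yy-400)/S
    m=(np.hypot(X,Y)<8)&(gr<60);cx,cy=(X[m].min()+X[m].max())/2,np.median(Y[m]);
    hub=cv2.morphologyEx(((gr<65)&(np.hypot(X,Y)<9)).astype(np.uint8),cv2.MORPH_OPEN,cv2.getStructuringElement(cv2.MORPH_ELLIPSE,(35,35)));
    hm=hub>0;cx,cy=X[hm].mean(),Y[hm].mean();print("hub corr",cx,cy,hm.sum())
    X-=cx;Y-=cy;rr=np.hypot(X,Y);an=np.degrees(np.arctan2(X,Y))
    for r0 in range(10,46,2):
        q=(rr>=r0)&(rr<r0+2)&(gr<75)&(abs(an)<50);
        if q.sum()>5:print(r0,q.sum(),round(np.average(an[q],weights=80-gr[q].astype(float)),2),round(an[q].std(),2))
    cv2.imwrite(f"pics/{name}d.png",im[0:420,190:610][:,:,::-1])
E
python3 dial.py w4 '(219.5,118)'; python3 dial.py w3 '(384,117)'
```

```text
hub rel boss u,y 0.07413505697121188 -0.0018918011141622875
hub corr 0.14660848262134435 -0.02639335476956056 6531
10 203 -2.34 2.43
12 234 -1.79 2.37
14 220 -2.06 1.93
16 243 -1.93 1.88
18 239 -1.86 1.67
20 223 -1.91 1.39
22 205 -2.17 1.15
24 241 -1.91 1.26
26 211 -2.05 1.01
28 234 -1.87 1.05
30 221 -2.03 0.92
32 254 -1.79 1.0
34 229 -1.92 0.85
36 299 -1.54 1.33
38 520 1.02 1.93
40 2049 27.97 12.53
42 4140 28.5 13.56
44 5013 26.15 14.67
hub rel boss u,y 0.07456406917112125 0.00031373283481988656
hub corr -0.24136673151750973 -0.09778291180285344 6168
10 180 26.83 2.18
12 244 27.81 2.49
14 238 27.73 2.05
16 206 27.36 1.57
18 187 27.41 1.3
20 217 27.67 1.38
22 249 27.94 1.41
24 243 27.89 1.27
26 214 27.66 1.03
28 208 27.52 0.95
30 197 27.67 0.83
32 207 27.67 0.81
34 251 27.88 0.93
36 240 27.87 0.85
38 290 3.92 12.74
40 321 -1.65 1.01
42 320 -1.61 0.96
44 320 -1.53 0.92
```

View pics/w4d.png

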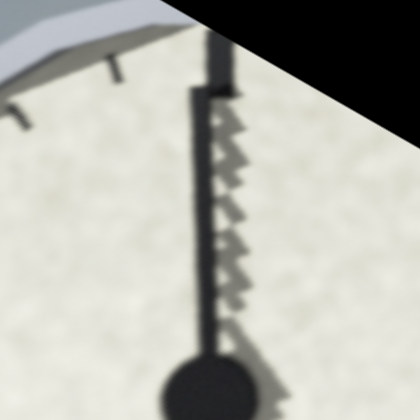

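```bash
for a in "w1 (299.5,132.5)" "w2 (324,144)"; do set -- $a; python3 dial.py $1 $2 | grep -E "^(hub|2|3|4)"; done
```

```text
hub rel boss u,y 0.07376682164356095 -0.0011479662825284798
hub corr -0.37356478950246036 -0.5243074539821396 5487
20 192 28.18 1.21
22 219 28.37 1.25
24 213 28.14 1.1
26 193 28.13 0.92
28 193 28.0 0.86
30 176 28.03 0.75
32 167 27.9 0.66
34 169 27.97 0.64
36 200 28.04 0.71
38 153 1.23 8.69
40 228 -0.45 0.72
42 225 -0.39 0.68
44 221 -0.29 0.65
hub rel boss u,y 0.07322422737384651 -0.000406401561739008
hub corr 0.1918481034189488 0.04847763225038272 5879
20 197 27.72 1.25
22 206 27.86 1.16
24 212 27.86 1.1
26 204 27.93 0.98
28 204 27.85 0.92
30 188 27.83 0.79
32 203 27.92 0.79
34 214 27.94 0.79
36 205 27.98 0.73
38 347 4.76 11.77
40 290 -0.38 0.91
42 303 -0.4 0.91
44 280 -0.29 0.81
```

With the camera in line, the mark sits at about −0.35°. The needle is now at about −2.0°, so it has overshot slightly. I'll turn the knob back about 3.3°, release, retreat and check.

```bash
python3 - <<'E'
from plan import *
emit([pose(k,35,-26.7,.007)],1,hold=3)
emit([pose(k,35,-26.7,.007)],.5,hold=2)
emit([pose(k,35,-26.7,-.05),pose(k,35,-5,-.08)],.5,hold=2)
E
```

```text
[[[-0.0001, -0.0002, -0.0001, -0.033, 0.006, 0.048, 1], [-0.0001, -0.0002, -0.0001, -0.033, 0.006, 0.048, 1], [-0.0001, -0.0002, -0.0001, -0.033, 0.006, 0.048, 1], [-0.0001, -0.0002, -0.0001, -0.033, 0.006, 0.048, 1]]]
[[[0.0, 0.0, 0.0, 0.0, 0.0, -0.0, 0.5], [0.0, 0.0, 0.0, 0.0, 0.0, -0.0, 0.5], [0.0, 0.0, 0.0, 0.0, 0.0, -0.0, 0.5]]]
[[[-0.0028, -0.0069, 0.0275, 0.0, 0.0, -0.0, 0.5], [-0.0055, -0.0139, 0.055, 0.0, 0.0, -0.0, 0.5], [-0.0042, -0.0111, 0.0656, -0.071, 0.014, 0.103, 0.5], [-0.0029, -0.0083, 0.0761, -0.142, 0.027, 0.206, 0.5], [-0.0016, -0.0056, 0.0867, -0.214, 0.04, 0.31, 0.5]]]
[[[0.0, 0.0, -0.0, 0.0, 0.0, -0.0, 0.5], [0.0, 0.0, -0.0, 0.0, 0.0, -0.0, 0.5]]]
```

play_rows --commands '[[[-0.0001,-0.0002,-0.0001,-0.033,0.006,0.048,1],[-0.0001,-0.0002,-0.0001,-0.033,0.006,0.048,1],[-0.0001,-0.0002,-0.0001,-0.033,0.006,0.048,1],[-0.0001,-0.0002,-0.0001,-0.033,0.006,0.048,1]]]'

```text
time_s: 7.1
tcp_pos: [0.5268, 0.1581, 0.0983]
ee_rot: [[0.847, -0.522, 0.097], [-0.529, -0.813, 0.243], [-0.048, -0.257, -0.965]]
wrist_force: [-4.3, 0.9, 7.0]
gripper_width: 0.222
```

play_rows --commands '[[[0,0,0,0,0,0,0.5],[0,0,0,0,0,0,0.5],[0,0,0,0,0,0,0.5]]]'

```text
time_s: 7.4
tcp_pos: [0.5267, 0.1575, 0.0969]
ee_rot: [[0.846, -0.524, 0.097], [-0.531, -0.812, 0.243], [-0.049, -0.257, -0.965]]
wrist_force: [-0.4, -0.8, 0.7]
gripper_width: 0.407
```

play_rows --commands '[[[-0.0028,-0.0069,0.0275,0,0,0,0.5],[-0.0055,-0.0139,0.055,0,0,0,0.5],[-0.0042,-0.0111,0.0656,-0.071,0.014,0.103,0.5],[-0.0029,-0.0083,0.0761,-0.142,0.027,0.206,0.5],[-0.0016,-0.0056,0.0867,-0.214,0.04,0.31,0.5]]]'

```text
time_s: 7.9
tcp_pos: [0.5254, 0.1515, 0.1847]
ee_rot: [[0.968, -0.249, 0.012], [-0.249, -0.967, 0.045], [0.0, -0.046, -0.999]]
wrist_force: [0.8, 0.6, -1.0]
gripper_width: 0.502
```

play_rows --commands '[[[0,0,0,0,0,0,0.5],[0,0,0,0,0,0,0.5]]]'

```text
time_s: 8.1
tcp_pos: [0.5245, 0.1522, 0.1831]
ee_rot: [[0.967, -0.253, 0.011], [-0.254, -0.966, 0.049], [-0.002, -0.05, -0.999]]
wrist_force: [0.2, -0.2, -0.2]
gripper_width: 0.502
```

```bash
python3 - <<'E'
from h import *
s,c=look("w5")
from t2 import *
p=k-.055*n+.006*n+.0735*u
px=proj(c,p);print(px)
import subprocess
print(subprocess.run(["python3","dial.py","w5",str(tuple(px))],capture_output=True,text=True).stdout)
E
```

```text
8.1 J [ 32.   15.6 -14.2  -2.4 -58.2  44.6] tcp [0.5245 0.1522 0.1831] F [ 0.2 -0.2 -0.2] w 0.502
[301.51929001 104.96247131]
hub rel boss u,y 0.07350000000000016 -4.6408003297338936e-17
hub corr 1.070186239802986 1.1312144066492227 6497
10 223 -0.75 2.65
12 224 -0.73 2.24
14 235 -0.47 2.01
16 219 -0.58 1.73
18 192 -0.79 1.34
20 240 -0.35 1.48
22 240 -0.34 1.35
24 236 -0.37 1.22
26 230 -0.34 1.1
28 201 -0.52 0.94
30 219 -0.41 0.94
32 228 -0.36 0.92
34 236 -0.36 0.88
36 259 -0.25 0.9
38 334 0.03 1.12
40 322 -0.16 1.02
42 320 -0.17 0.96
44 319 -0.17 0.92
```

View pics/w5.png

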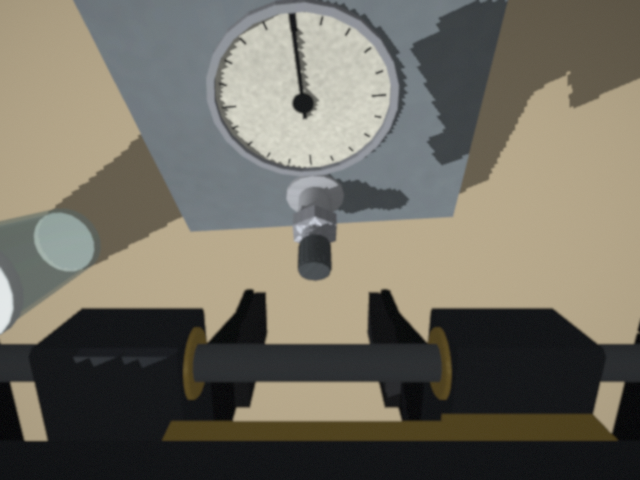

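The needle sits on the mark to within about 0.2°, with the knob released. The picture shows the needle tip at (292,14) over the mark, and the knob, nut and tumbler undisturbed. Next is the nut, and first I'll check the joint path.

```bash
cat >> plan.py <<'E'
k=k+np.array([.0004,.001,.0005])
nut=lambda al:k-(.0241+.006*(116-al)/360)*n
INS=.007
E
python3 - <<'E'
from plan import *
def near(p,Rm,x0):
    def f(x):
        P,F=fk(x,q);return np.r_[(P-p)*10,(F@M-Rm).ravel()]
    o=least_squares(f,x0);return o.x,np.abs(f(o.x)).max()
x=np.array([32,15.6,-14.2,-2.4,-58.2,44.6])
W=[pose(k,35,a,-.08) for a in range(-5,116,11)]+[pose(nut(116),35,116,-.07)]+[pose(nut(116),35,116,INS)]+[pose(nut(a),35,a,INS) for a in range(116,-150,-19)]
for w in W:
    x,e=near(*w,x);print(x.round(0),round(e,4))
p0,R0=load()
emit([pose(k,35,a,-.08) for a in np.linspace(-5,116,17)[1:]]+[pose(nut(116),35,116,-.07)],.5,hold=1)
print();emit([pose(nut(116),35,116,INS)],.5,hold=1)
E
```

```text
[ 32.  16. -14.  -2. -58.  44.] 0.0
[ 35.  17. -13.   3. -62.  47.] 0.0
[ 39.  19. -13.   8. -64.  51.] 0.0
[ 42.  21. -14.  13. -66.  54.] 0.0
[ 45.  22. -16.  18. -67.  57.] 0.0
[ 48.  23. -19.  24. -68.  60.] 0.0
[ 51.  24. -22.  29. -68.  63.] 0.0
[ 54.  25. -26.  35. -68.  65.] 0.0
[ 57.  25. -31.  41. -67.  67.] 0.0
[ 59.  25. -36.  47. -66.  68.] 0.0
[ 60.  26. -42.  54. -66.  69.] 0.0
[ 57.  28. -49.  68. -63.  67.] 0.0
[ 45.  32. -51.  83. -59.  61.] 0.0
[ 45.  32. -51.  83. -59.  61.] 0.0
[ 47.  31. -44.  64. -56.  60.] 0.0
[ 47.  31. -36.  49. -55.  59.] 0.0
[ 45.  30. -29.  35. -54.  58.] 0.0
[ 41.  28. -24.  23. -53.  55.] 0.0
[ 37.  27. -21.  12. -51.  51.] 0.0
[ 33.  25. -19.   1. -47.  47.] 0.0
[ 29.  23. -19. -10. -41.  44.] 0.0
[ 24.  21. -20. -23. -35.  43.] 0.0
[ 19.  19. -22. -39. -29.  45.] 0.0
[ 13.  19. -23. -60. -25.  54.] 0.0
[  3.  20. -27. -89. -26.  73.] 0.0
[  -9.   23.  -37. -121.  -36.   99.] 0.0
[ -13.   30.  -50. -146.  -55.  113.] 0.0
[[[0.0016, 0.0069, 0.0005, -0.074, 0.014, 0.108, 0.5], [0.0022, 0.013, 0.0002, -0.149, 0.028, 0.216, 0.5], [0.0021, 
[... 323 characters left out ...]
113, 0.0184, -0.0102, -0.298, 0.055, 0.432, 0.5], [-0.0154, 0.0216, -0.0134, -0.373, 0.069, 0.54, 0.5]]]
[[[-0.0043, 0.0025, -0.0034, -0.074, 0.014, 0.108, 0.5], [-0.009, 0.0042, -0.0068, -0.149, 0.028, 0.216, 0.5], [-0.0139, 0.0051, -0.0103, -0.223, 0.042, 0.324, 0.5], [-0.0188, 0.0053, -0.0137, -0.298, 0.056, 0.432, 0.5], [-0.0238, 0.0047, -0.0171, -0.372, 0.07, 0.54, 0.5]]]
[[[-0.005, -0.0014, -0.0032, -0.075, 0.014, 0.109, 0.5], [0.0143, -0.0103, -0.0282, -0.075, 0.014, 0.109, 0.5], [0.0143, -0.0103, -0.0282, -0.075, 0.014, 0.109, 0.5]]]

[[[0.022, -0.0243, -0.0203, 0.0, -0.0, -0.0, 0.5], [0.0439, -0.0485, -0.0405, 0.0, -0.0, -0.0, 0.5], [0.0439, -0.0485, -0.0405, 0.0, -0.0, -0.0, 0.5]]]
```

play_rows --commands '[[[0.0016,0.0069,0.0005,-0.074,0.014,0.108,0.5],[0.0022,0.013,0.0002,-0.149,0.028,0.216,0.5],[0.0021,0.019,-0.0007,-0.223,0.042,0.324,0.5],[0.0013,0.0248,-0.0019,-0.298,0.056,0.432,0.5],[-0.0001,0.0305,-0.0036,-0.372,0.07,0.54,0.5]]]'

```text
time_s: 8.65
tcp_pos: [0.5248, 0.1818, 0.1797]
ee_rot: [[0.959, 0.284, 0.017], [0.274, -0.906, -0.322], [-0.077, 0.313, -0.947]]
wrist_force: [-0.3, -0.5, -0.9]
gripper_width: 0.502
```

play_rows --commands '[[[-0.002,0.0053,-0.0021,-0.075,0.014,0.108,0.5],[-0.0046,0.0102,-0.0045,-0.149,0.027,0.216,0.5],[-0.0077,0.0146,-0.0073,-0.224,0.041,0.324,0.5],[-0.0113,0.0184,-0.0102,-0.298,0.055,0.432,0.5],[-0.0154,0.0216,-0.0134,-0.373,0.069,0.54,0.5]]]'

```text
time_s: 9.15
tcp_pos: [0.5093, 0.2034, 0.1662]
ee_rot: [[0.682, 0.7, 0.211], [0.659, -0.464, -0.592], [-0.316, 0.542, -0.778]]
wrist_force: [0.2, 0.3, -0.6]
gripper_width: 0.5
```

play_rows --commands '[[[-0.0043,0.0025,-0.0034,-0.074,0.014,0.108,0.5],[-0.009,0.0042,-0.0068,-0.149,0.028,0.216,0.5],[-0.0139,0.0051,-0.0103,-0.223,0.042,0.324,0.5],[-0.0188,0.0053,-0.0137,-0.298,0.056,0.432,0.5],[-0.0238,0.0047,-0.0171,-0.372,0.07,0.54,0.5]]]'

```text
time_s: 9.65
tcp_pos: [0.4853, 0.2081, 0.149]
ee_rot: [[0.255, 0.822, 0.509], [0.741, 0.172, -0.649], [-0.621, 0.543, -0.565]]
wrist_force: [0.5, -1.1, -0.0]
gripper_width: 0.502
```

play_rows --commands '[[[-0.005,-0.0014,-0.0032,-0.075,0.014,0.109,0.5],[0.0143,-0.0103,-0.0282,-0.075,0.014,0.109,0.5],[0.0143,-0.0103,-0.0282,-0.075,0.014,0.109,0.5]]]'

```text
time_s: 9.95
tcp_pos: [0.4995, 0.195, 0.1193]
ee_rot: [[0.169, 0.807, 0.566], [0.714, 0.296, -0.635], [-0.68, 0.511, -0.526]]
wrist_force: [-0.6, -0.4, 0.8]
gripper_width: 0.501
```

```bash
python3 - <<'E'
from h import *
from plan import *
from station import r
p,Rm=pose(nut(116),35,116,-.07)
s,c=look("w6");print("cmd-meas",(p-s["tcp_pos"]).round(4),(Rm.T@s["ee_rot"]).round(3).tolist())
P=pts(c,c["E"],*[a.ravel() for a in np.mgrid[200:440,120:330]]);f=k-.055*n
D=P-f;H=D@n;U=D@u;Y=D@y;rad=np.hypot(U,Y)
t=(rad>.0125)&(rad<.0155)&(H>.03)&(H<.042);print(np.histogram(H[t],np.arange(.033,.039,.0005))[0])
s_=(rad>.012)&(rad<.0175)&(H>.028)&(H<.0345)
res=[]
for ph in range(0,60,2):
    a=np.radians(ph+60*np.arange(6));pr=np.max(np.c_[U[s_],Y[s_]]@np.array([np.cos(a),np.sin(a)]),1);res.append((pr.std()*1e3,ph,np.median(pr)*1e3))
print(s_.sum(),[(round(a,2),p_,round(m,2)) for a,p_,m in sorted(res)[:5]])
m=(rad<.012)&(H>.046)&(H<.064);print("knob U,Y range",np.percentile(U[m],[1,99]),np.percentile(Y[m],[1,99]))
E
```

```text
9.95 J [ 56.9  28.1 -49.   67.9 -62.4  67.1] tcp [0.4995 0.195  0.1193] F [-0.6 -0.4  0.8] w 0.501
cmd-meas [0.0002 0.0042 0.0025] [[1.0, 0.004, -0.004], [-0.004, 1.0, -0.004], [0.004, 0.004, 1.0]]
[27 23 24 34 92 94 27  0  0  0  0]
433 [(np.float64(1.01), 28, np.float64(13.62)), (np.float64(1.02), 26, np.float64(13.61)), (np.float64(1.03), 30, np.float64(13.5)), (np.float64(1.04), 24, np.float64(13.61)), (np.float64(1.07), 32, np.float64(13.47))]
knob U,Y range [-0.01171235  0.00653515] [-0.0042433   0.00945897]
```

View pics/w6.png

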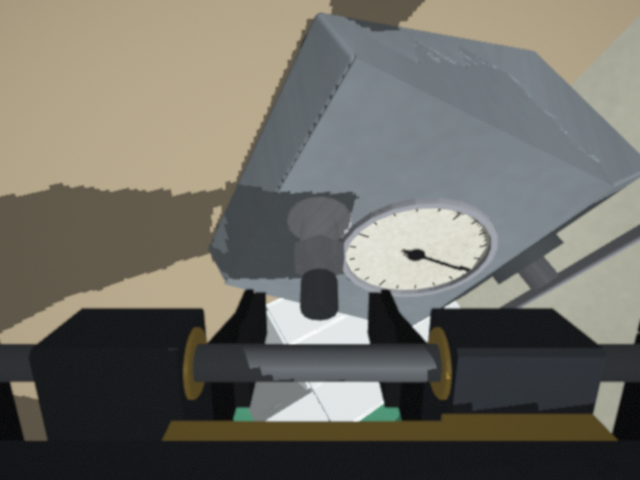

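The knob is centred between the fingers at (319,292) and the nut is below it, so the approach is aligned. Advancing and closing.

play_rows --commands '[[[0.022,-0.0243,-0.0203,0,0,0,0.5],[0.0439,-0.0485,-0.0405,0,0,0,0.5],[0.0439,-0.0485,-0.0405,0,0,0,0.5],[0.0439,-0.0485,-0.0405,0,0,0,0.5]]]'

```text
time_s: 10.4
tcp_pos: [0.5444, 0.1489, 0.0815]
ee_rot: [[0.172, 0.804, 0.569], [0.717, 0.294, -0.632], [-0.676, 0.516, -0.526]]
wrist_force: [1.2, 0.3, 0.6]
gripper_width: 0.497
```

play_rows --commands '[[[0,0,0,0,0,0,1],[0,0,0,0,0,0,1],[0,0,0,0,0,0,1],[0,0,0,0,0,0,1],[0,0,0,0,0,0,1]]]'

```text
time_s: 10.9
tcp_pos: [0.5421, 0.1505, 0.0804]
ee_rot: [[0.166, 0.804, 0.57], [0.718, 0.298, -0.629], [-0.676, 0.514, -0.528]]
wrist_force: [-7.8, 1.8, 0.4]
gripper_width: 0.316
```

```bash
python3 - <<'E'
from plan import *
from station import r
s=r.sense();p,Rm=load();print("cmd-meas",(p-s["tcp_pos"]).round(4),s["wrist_force"].round(1),s["moment"].round(2),s["joints"].round(1))
emit([pose(nut(a),35,a,INS) for a in np.arange(116,-100,-8)[1:26]],1)
E
```

```text
cmd-meas [0.0014 0.0002 0.0008] [-7.8  1.8  0.4] [ 1.38  2.31 -1.25] [ 45.4  31.5 -51.7  82.6 -58.8  60.7]
[[[-0.0002, -0.0001, -0.0002, 0.039, -0.007, -0.057, 1], [-0.0003, -0.0002, -0.0004, 0.079, -0.015, -0.115, 1], [-0.0007, -0.0003, -0.0009, 0.158, -0.03, -0.229, 1], [-0.0011, -0.0002, -0.0013, 0.237, -0.044, -0.343, 1], [-0.0015, -0.0002, -0.0017, 0.315, -0.059, -0.458, 1]]]
[[[-0.0003, 0.0002, -0.0005, 0.079, -0.015, -0.114, 1], [-0.0007, 0.0004, -0.0009, 0.158, -0.03, -0.228, 1], [-0.0009, 0.0008, -0.0013, 0.237, -0.044, -0.343, 1], [-0.0012, 0.0011, -0.0016, 0.316, -0.059, -0.457, 1], [-0.0014, 0.0015, -0.002, 0.394, -0.074, -0.571, 1]]]
[[[-0.0001, 0.0005, -0.0003, 0.079, -0.015, -0.115, 1], [-0.0002, 0.001, -0.0006, 0.158, -0.029, -0.229, 1], [-0.0002, 0.0015, -0.0008, 0.237, -0.044, -0.343, 1], [-0.0002, 0.0021, -0.001, 0.316, -0.059, -0.457, 1], [-0.0, 0.0026, -0.0012, 0.394, -0.074, -0.572, 1]]]
[[[0.0001, 0.0005, -0.0001, 0.079, -0.015, -0.114, 1], [0.0004, 0.0011, -0.0002, 0.158, -0.029, -0.228, 1], [0.0007, 0.0015, -0.0002, 0.237, -0.044, -0.343, 1], [0.001, 0.002, -0.0002, 0.316, -0.059, -0.457, 1], [0.0014, 0.0024, -0.0001, 0.395, -0.074, -0.571, 1]]]
[[[0.0005, 0.0004, 0.0001, 0.079, -0.014, -0.114, 1], [0.001, 0.0007, 0.0002, 0.158, -0.029, -0.229, 1], [0.0015, 0.0009, 0.0004, 0.236, -0.044, -0.343, 1], [0.002, 0.001, 0.0006, 0.315, -0.058, -0.457, 1], [0.0025, 0.0011, 0.0008, 0.394, -0.073, -0.572, 1]]]
[[[0.0006, 0.0, 0.0002, 0.079, -0.015, -0.114, 1]]]
```

The width is 27.5 mm, so the nut is gripped on its flats. Turning it down.

play_rows --commands '[[[-0.0002,-0.0001,-0.0002,0.039,-0.007,-0.057,1],[-0.0003,-0.0002,-0.0004,0.079,-0.015,-0.115,1],[-0.0007,-0.0003,-0.0009,0.158,-0.03,-0.229,1],[-0.0011,-0.0002,-0.0013,0.237,-0.044,-0.343,1],[-0.0015,-0.0002,-0.0017,0.315,-0.059,-0.458,1]]]'

```text
time_s: 11.4
tcp_pos: [0.5402, 0.1504, 0.0787]
ee_rot: [[0.543, 0.782, 0.306], [0.727, -0.256, -0.638], [-0.42, 0.569, -0.707]]
wrist_force: [-3.5, -1.1, -0.2]
gripper_width: 0.319
```

play_rows --commands '[[[-0.0003,0.0002,-0.0005,0.079,-0.015,-0.114,1],[-0.0007,0.0004,-0.0009,0.158,-0.03,-0.228,1],[-0.0009,0.0008,-0.0013,0.237,-0.044,-0.343,1],[-0.0012,0.0011,-0.0016,0.316,-0.059,-0.457,1],[-0.0014,0.0015,-0.002,0.394,-0.074,-0.571,1]]]'

```text
time_s: 11.9
tcp_pos: [0.5386, 0.1521, 0.0765]
ee_rot: [[0.903, 0.425, 0.053], [0.407, -0.814, -0.414], [-0.133, 0.396, -0.909]]
wrist_force: [-3.5, -1.1, -1.8]
gripper_width: 0.321
```

```bash
python3 - <<'E'
from plan import *
from station import r
s=r.sense();print(s["wrist_force"].round(1),s["moment"].round(2),s["joints"].round(1))
E
```

```text
[-3.5 -1.1 -1.8] [ 0.96  1.25 -0.39] [ 42.2  28.7 -25.3  25.2 -53.6  55.4]
```

play_rows --commands '[[[-0.0001,0.0005,-0.0003,0.079,-0.015,-0.115,1],[-0.0002,0.001,-0.0006,0.158,-0.029,-0.229,1],[-0.0002,0.0015,-0.0008,0.237,-0.044,-0.343,1],[-0.0002,0.0021,-0.001,0.316,-0.059,-0.457,1],[0,0.0026,-0.0012,0.394,-0.074,-0.572,1]]]'

```text
time_s: 12.4
tcp_pos: [0.5385, 0.1549, 0.0753]
ee_rot: [[0.991, -0.13, -0.009], [-0.131, -0.991, -0.037], [-0.004, 0.038, -0.999]]
wrist_force: [-4.8, 1.2, -2.9]
gripper_width: 0.316
```

play_rows --commands '[[[0.0001,0.0005,-0.0001,0.079,-0.015,-0.114,1],[0.0004,0.0011,-0.0002,0.158,-0.029,-0.228,1],[0.0007,0.0015,-0.0002,0.237,-0.044,-0.343,1],[0.001,0.002,-0.0002,0.316,-0.059,-0.457,1],[0.0014,0.0024,-0.0001,0.395,-0.074,-0.571,1]]]'

```text
time_s: 12.9
tcp_pos: [0.54, 0.1577, 0.0753]
ee_rot: [[0.767, -0.624, 0.148], [-0.634, -0.705, 0.318], [-0.094, -0.338, -0.936]]
wrist_force: [-1.8, 3.3, -5.4]
gripper_width: 0.315
```

```bash
python3 - <<'E'
from plan import *
from station import r
s=r.sense();print(s["wrist_force"].round(1),s["moment"].round(2),s["moment"]@n,s["joints"].round(1))
a=pose(nut(-36),35,-36,INS);print((a[0]-s["tcp_pos"]).round(4),(a[1].T@s["ee_rot"]).round(3).tolist())
save(*pose(nut(-80),35,-80,INS))
emit([pose(nut(a),35,a,INS) for a in range(-86,-134,-6)],1,step=.12)
E
```

```text
[-1.8  3.3 -5.4] [-0.08  1.01  0.47] 0.5338504689655563 [ 24.1  20.9 -20.4 -23.5 -35.2  43.1]
[ 0.0021 -0.0007  0.0009] [[1.0, -0.003, -0.004], [0.003, 1.0, -0.001], [0.004, 0.001, 1.0]]
[[[0.0004, -0.0, 0.0002, 0.059, -0.011, -0.086, 1], [0.0008, -0.0001, 0.0003, 0.118, -0.022, -0.171, 1], [0.0012, -0.0002, 0.0005, 0.177, -0.033, -0.257, 1], [0.0016, -0.0004, 0.0006, 0.236, -0.044, -0.343, 1], [0.0019, -0.0005, 0.0008, 0.296, -0.055, -0.429, 1]]]
[[[0.0004, -0.0003, 0.0001, 0.059, -0.011, -0.085, 1], [0.0007, -0.0005, 0.0002, 0.118, -0.022, -0.171, 1], [0.001, -0.0008, 0.0004, 0.177, -0.033, -0.257, 1]]]
```

play_rows --commands '[[[0.0005,0.0004,0.0001,0.079,-0.014,-0.114,1],[0.001,0.0007,0.0002,0.158,-0.029,-0.229,1],[0.0015,0.0009,0.0004,0.236,-0.044,-0.343,1],[0.002,0.001,0.0006,0.315,-0.058,-0.457,1],[0.0025,0.0011,0.0008,0.394,-0.073,-0.572,1]]]'

```text
time_s: 13.4
tcp_pos: [0.5428, 0.1591, 0.0763]
ee_rot: [[0.336, -0.827, 0.451], [-0.871, -0.09, 0.484], [-0.359, -0.556, -0.75]]
wrist_force: [-3.5, -0.1, -6.4]
gripper_width: 0.316
```

```bash
cat > chk.py <<'E'
from plan import *
from station import r
def chk():
    s=r.sense();z=s["ee_rot"][:,2];a=np.degrees(np.arctan2(-z@y,-z@u))
    w=s["ee_rot"][:,1];print("alpha",a.round(1),"jaw alpha",np.degrees(np.arctan2(-w@y,-w@u)).round(1)-90,"F",s["wrist_force"].round(1),"M.n",round(float(s["moment"]@n),2),s["moment"].round(2),"J",s["joints"].round(1),s["time_s"])
    # moment about the nut axis at nut centre, taking moment given at TCP or flange both
    return s
if __name__=="__main__":chk()
E
python3 - <<'E'
from chk import *
chk()
save(*pose(nut(-76),35,-76,INS))
emit([pose(nut(a),35,a,INS) for a in range(-82,-137,-6)],1,step=.12)
E
```

```text
alpha -75.9 jaw alpha -76.1 F [-3.5 -0.1 -6.4] M.n 1.7 [-1.64  2.41  0.64] J [ 11.7  18.8 -23.5 -63.3 -25.3  56. ] 13.4
[[[0.0004, 0.0, 0.0002, 0.059, -0.011, -0.086, 1], [0.0008, -0.0, 0.0003, 0.118, -0.022, -0.171, 1], [0.0012, -0.0001, 0.0005, 0.177, -0.033, -0.257, 1], [0.0016, -0.0002, 0.0006, 0.236, -0.044, -0.343, 1], [0.0019, -0.0004, 0.0008, 0.296, -0.055, -0.429, 1]]]
[[[0.0004, -0.0002, 0.0001, 0.059, -0.011, -0.085, 1], [0.0007, -0.0004, 0.0003, 0.118, -0.022, -0.171, 1], [0.001, -0.0007, 0.0004, 0.177, -0.033, -0.257, 1], [0.0013, -0.001, 0.0005, 0.236, -0.044, -0.343, 1], [0.0016, -0.0014, 0.0006, 0.295, -0.055, -0.428, 1]]]
```

play_rows --commands '[[[0.0004,0.0,0.0002,0.059,-0.011,-0.086,1],[0.0008,0,0.0003,0.118,-0.022,-0.171,1],[0.0012,-0.0001,0.0005,0.177,-0.033,-0.257,1],[0.0016,-0.0002,0.0006,0.236,-0.044,-0.343,1],[0.0019,-0.0004,0.0008,0.296,-0.055,-0.429,1]]]'

```text
time_s: 13.9
tcp_pos: [0.5448, 0.1577, 0.0771]
ee_rot: [[-0.001, -0.724, 0.69], [-0.802, 0.413, 0.432], [-0.598, -0.552, -0.581]]
wrist_force: [-9.6, 4.4, -3.2]
gripper_width: 0.333
```

```bash
python3 chk.py
```

```text
alpha -105.9 jaw alpha -105.9 F [-9.6  4.4 -3.2] M.n 3.35 [-1.01  4.08  2.87] J [  -5.6   21.6  -33.2 -111.1  -32.2   91.4] 13.9
```

The jaws spread from 27.5 to 29 mm and the axis moment climbed, so the nut has stalled after about 211° (around 3.5 mm, matching the estimated gap). I'll hold briefly, release, back off and look.

play_rows --commands '[[[0,0,0,0.02,-0.004,-0.029,1],[0,0,0,0.02,-0.004,-0.029,1],[0,0,0,0.02,-0.004,-0.029,1]]]'

```text
time_s: 14.2
tcp_pos: [0.5448, 0.1577, 0.0769]
ee_rot: [[-0.021, -0.711, 0.703], [-0.789, 0.443, 0.425], [-0.614, -0.546, -0.571]]
wrist_force: [-5.9, -0.6, 1.0]
gripper_width: 0.338
```

```bash
python3 - <<'E'
from chk import *
s=chk();print(s["gripper_width"])
p,Rm=pose(nut(-108),35,-108,INS);save(p,Rm)
emit([(p,Rm)],.5,hold=2)
emit([(p-.09*Rm[:,2],Rm)],.5)
emit([pose(k,35,a,-.09) for a in range(-108,0,8)],.5,hold=2)
E
```

```text
alpha -107.6 jaw alpha -107.8 F [-5.9 -0.6  1. ] M.n 1.68 [-1.05  2.32  1.03] J [  -6.6   22.1  -34.3 -114.1  -33.5   93.7] 14.2
0.33790744930357103
[[[0.0, 0.0, 0.0, 0.0, 0.0, 0.0, 0.5], [0.0, 0.0, 0.0, 0.0, 0.0, 0.0, 0.5], [0.0, 0.0, 0.0, 0.0, 0.0, 0.0, 0.5]]]
[[[-0.0212, -0.0127, 0.0171, 0.0, 0.0, 0.0, 0.5], [-0.0423, -0.0254, 0.0341, 0.0, 0.0, 0.0, 0.5], [-0.0635, -0.0381, 0.0512, 0.0, 0.0, 0.0, 0.5]]]
[[[-0.0206, -0.0, 0.0268, 0.0, 0.0, 0.0, 0.5], [-0.0153, -0.0028, 0.0308, -0.079, 0.015, 0.114, 0.5], [-0.0097, -0.0046, 0.0349, -0.158, 0.029, 0.229, 0.5], [-0.0038, -0.0054, 0.039, -0.236, 0.044, 0.343, 0.5], [0.0021, -0.0053, 0.0431, -0.315, 0.059, 0.457, 0.5]]]
[[[0.0059, 0.0012, 0.0039, -0.079, 0.015, 0.115, 0.5], [0.0117, 0.0033, 0.0076, -0.158, 0.029, 0.229, 0.5], [0.0172, 0.0064, 0.0111, -0.237, 0.044, 0.343, 0.5], [0.0224, 0.0103, 0.0141, -0.315, 0.059, 0.458, 0.5], [0.0272, 0.015, 0.0168, -0.394, 0.073, 0.572, 0.5]]]
[[[0.0042, 0.0055, 0.0022, -0.079, 0.015, 0.114, 0.5], [0.0077, 0.0115, 0.0039, -0.158, 0.03, 0.228, 0.5], [0.0106, 0.018, 0.005, -0.237, 0.044, 0.343, 0.5], [0.0127, 0.0249, 0.0056, -0.316, 0.059, 0.457, 0.5], [0.0127, 0.0249, 0.0056, -0.316, 0.059, 0.457, 0.5]]]
[[[0.0, -0.0, -0.0, 0.0, 0.0, -0.0, 0.5]]]
```

play_rows --commands '[[[0,0,0,0,0,0,0.5],[0,0,0,0,0,0,0.5],[0,0,0,0,0,0,0.5]]]'

```text
time_s: 14.5
tcp_pos: [0.5481, 0.1574, 0.0788]
ee_rot: [[-0.021, -0.707, 0.707], [-0.788, 0.447, 0.424], [-0.616, -0.547, -0.567]]
wrist_force: [0.2, -0.6, 0.5]
gripper_width: 0.478
```

play_rows --commands '[[[-0.0212,-0.0127,0.0171,0,0,0,0.5],[-0.0423,-0.0254,0.0341,0,0,0,0.5],[-0.0635,-0.0381,0.0512,0,0,0,0.5]]]'

```text
time_s: 14.8
tcp_pos: [0.4836, 0.1183, 0.1297]
ee_rot: [[-0.024, -0.708, 0.706], [-0.788, 0.448, 0.423], [-0.616, -0.546, -0.568]]
wrist_force: [-0.4, 0.3, 0.8]
gripper_width: 0.496
```

play_rows --commands '[[[-0.0206,0,0.0268,0,0,0,0.5],[-0.0153,-0.0028,0.0308,-0.079,0.015,0.114,0.5],[-0.0097,-0.0046,0.0349,-0.158,0.029,0.229,0.5],[-0.0038,-0.0054,0.039,-0.236,0.044,0.343,0.5],[0.0021,-0.0053,0.0431,-0.315,0.059,0.457,0.5]]]'

```text
time_s: 15.3
tcp_pos: [0.4864, 0.1143, 0.174]
ee_rot: [[0.342, -0.824, 0.453], [-0.871, -0.096, 0.482], [-0.354, -0.559, -0.75]]
wrist_force: [0.1, -0.9, -1.4]
gripper_width: 0.499
```

play_rows --commands '[[[0.0059,0.0012,0.0039,-0.079,0.015,0.115,0.5],[0.0117,0.0033,0.0076,-0.158,0.029,0.229,0.5],[0.0172,0.0064,0.0111,-0.237,0.044,0.343,0.5],[0.0224,0.0103,0.0141,-0.315,0.059,0.458,0.5],[0.0272,0.015,0.0168,-0.394,0.073,0.572,0.5]]]'

```text
time_s: 15.8
tcp_pos: [0.5136, 0.1292, 0.1901]
ee_rot: [[0.771, -0.619, 0.151], [-0.631, -0.709, 0.314], [-0.087, -0.338, -0.937]]
wrist_force: [0.0, -0.8, 0.1]
gripper_width: 0.498
```

play_rows --commands '[[[0.0042,0.0055,0.0022,-0.079,0.015,0.114,0.5],[0.0077,0.0115,0.0039,-0.158,0.03,0.228,0.5],[0.0106,0.018,0.005,-0.237,0.044,0.343,0.5],[0.0127,0.0249,0.0056,-0.316,0.059,0.457,0.5],[0.0127,0.0249,0.0056,-0.316,0.059,0.457,0.5]]]'

```text
time_s: 16.3
tcp_pos: [0.5263, 0.1562, 0.1944]
ee_rot: [[0.972, -0.236, 0.01], [-0.236, -0.971, 0.039], [0.001, -0.04, -0.999]]
wrist_force: [-0.6, 0.7, 0.9]
gripper_width: 0.499
```

play_rows --commands '[[[0,0,0,0,0,0,0.5],[0,0,0,0,0,0,0.5],[0,0,0,0,0,0,0.5]]]'

```text
time_s: 16.6
tcp_pos: [0.5252, 0.1529, 0.1948]
ee_rot: [[0.97, -0.242, 0.01], [-0.242, -0.969, 0.04], [-0.0, -0.041, -0.999]]
wrist_force: [-0.4, 0.3, 0.4]
gripper_width: 0.505
```

```bash
cat > nutm.py <<'E'
from h import *
from plan import *
import subprocess,sys
name=sys.argv[1];s,c=look(name)
P=pts(c,c["E"],*[a.ravel() for a in np.mgrid[200:440,120:330]]);f=k-.055*n
D=P-f;H=D@n;U=D@u;Y=D@y;rad=np.hypot(U,Y)
t=(rad>.0115)&(rad<.0155)&(H>.028)&(H<.042);print("top hist from 29mm",np.histogram(H[t],np.arange(.029,.038,.0005))[0])
t=(rad<.008)&(H>.062);print("knob top",np.median(H[t]))
s_=(rad>.0125)&(rad<.0175)&(H>.024)&(H<.0305);res=[]
for ph in range(0,60,2):
    a=np.radians(ph+60*np.arange(6));pr=np.max(np.c_[U[s_],Y[s_]]@np.array([np.cos(a),np.sin(a)]),1);res.append((round(pr.std()*1e3,2),ph))
print(s_.sum(),sorted(res)[:5])
px=proj(c,k-.049*n+.0735*u);print(px)
print(subprocess.run(["python3","dial.py",name,str(tuple(px))],capture_output=True,text=True).stdout)
E
python3 nutm.py w7
```

```text
16.6 J [ 32.2  15.2 -13.2  -1.9 -60.   44.7] tcp [0.5252 0.1529 0.1948] F [-0.4  0.3  0.4] w 0.505
top hist from 29mm [ 24  17  25  24  39  79 104  59  11   2   0   0   0   0   0   0   0]
knob top 0.06613816268768687
288 [(np.float64(0.91), 58), (np.float64(0.92), 0), (np.float64(0.94), 56), (np.float64(0.95), 2), (np.float64(0.98), 54)]
[303.33325474 106.31245134]
hub rel boss u,y 0.0737717184915928 0.0010808238885539167
hub corr 2.0961568444028686 0.8453578110383536 6414
10 213 -0.72 2.53
12 227 -0.4 2.27
14 220 -0.44 1.9
16 212 -0.5 1.66
18 180 -0.84 1.25
20 239 -0.35 1.47
22 234 -0.39 1.32
24 232 -0.37 1.2
26 239 -0.3 1.14
28 209 -0.47 0.96
30 221 -0.39 0.93
32 240 -0.27 0.94
34 240 -0.28 0.89
36 244 -0.23 0.85
38 341 0.01 1.14
40 323 -0.2 1.02
42 304 -0.25 0.91
44 304 -0.25 0.87
```

```bash
python3 - <<'E'
from station import r
print(r.finish_job())
E
```

```text
the job is handed in; nothing more can be done
None
```

The scale is zeroed and the locknut is run down onto its boss. I handed the job in at 16.6 s of robot time, with the arm clear of everything.

- **Zero:** I turned the knob 60° clockwise. The needle overshot by about 1.6°, so I turned the knob back 3.3°. It read about 0.2° off the mark with the knob released, and about −0.35° against −0.25° for the mark after the nut was tightened.
- **Locknut:** I turned it about 210° clockwise in one grip until it stalled. The jaws then spread from 27.5 to 29 mm on the flats and the moment about the screw rose. Afterwards its top measured about 32.1 mm off the face, where a seated nut should be at 32 mm.
- **Limits:** The readings after each move never exceeded about 11 N.
- **Grip change:** A straight-on grip was out of reach because joint 4 reached its limit of about 117.6°, so I worked with the tool tilted 35°, swinging it around the screw axis.

**Not checked:** I did not regrip the nut to test it a second time. The depth reading only resolves about 0.3 mm, so the stall is the main evidence that it is hard down. I also took no last picture of the tumbler and drawer. The arm did not go near the drawer, and every force reading taken away from the knob and nut stayed under about 3 N.

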